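Fetch the boxed-in drill case and put the stores back

TASK

I need the flat red-brown drill case from the storage tray, but it is wedged in between the blue box, with the tape measure standing on it, and the grey tin. First stand the tape measure, the box and the tin on the black mat (each directly on the mat), then lay the drill case flat on the middle of the yellow timber slab. Then put the box, the tin and the tape measure back where they were and turned as they were, the tape measure on top of the blue box again; keep these three upright all the time.

Things in the scene. Friction and masses are not known exactly. Their poses are not given: they have to be found in the camera images.
- storage_tray: Fixed shallow wooden tray with three cork-coloured pads, 216 x 166 mm, on the bench. Origin: centre of its underside; x along its length (216 mm), y across. Floor 6 mm thick, rim 8 mm wide and 12 mm high. In a row along its x: blue box or grey tin on the pad at about x = -65 mm, drill case at 0, the other one at about x = +66 mm, with only 5 to 10 mm between them. Position and yaw vary; tray, mat and slab may swap places.
- side_mat: Fixed black rubber mat with a thin grey border line, 190 (x) x 250 (y) x 4 mm thick. Origin: centre of its underside, top at 4 mm. Side area for the three things cleared away: their origins must be within 80 mm (x) and 110 mm (y) of its middle.
- timber_slab: Fixed thick slab of yellow wood with one bark edge, 197 (x) x 176 (y) mm, flat top 52 mm above its underside. Origin: underside; the middle of the top is at x = 0, y = +3.5, z = 52 mm of its frame. Grain along x, bark on the -y side; outline a little irregular.
- drill_case: Loose, flat steel drill case, red-brown with a mottled lid, lid shut (it does not open), with a small bright catch at its front (-x) side, 64 (x, body from -32 to +31 mm; 69 mm with the catch and hinge) x 130 (y) x 37 mm high, about 0.5 kg. Origin: centre of its underside; y is its length. Starts flat in the tray, its length across the tray; to be gripped across its 64 mm, from above.
- blue_box: Loose, closed dark-blue card box with a white label, 52 (x) x 56 (y) x 62 mm high, solid, about 0.2 kg. Origin: underside (its middle lies at x = +1 mm, y = 0). Stands in the tray beside the drill case, its axes nearly along the tray's; the tape measure stands on its flat top.
- grey_tin: Loose grey-blue mottled metal tin with a shut lid and a white label, 57 (x, with a small lip at the -x side under the lid) x 60 (y) x 60 mm high, about 0.16 kg; body x = -25 to +27 mm. Origin: underside. Stands in the tray at the other side of the drill case, its axes nearly along the tray's. The lid does not open.
- tape_measure: Loose grey tape measure with a round black face, standing upright on its narrow edge, case 34 (x) x 68 (y) x 61 mm high, about 0.3 kg. Origin: underside; the case reaches from x = -16 to +18 mm and y = -25 to +43 mm, so its middle is at x = +1, y = +9 mm (a short yellow tongue sticks out at one end). Starts on the blue box's top, its axes nearly along the box's; grip across its 34 mm.
Not all that is in view belongs to the job. What is meant by the tape_measure is not green or orange, and is the smaller of those in its own colour.

How it is judged:
By the outcome, as a careful person would: the job done as asked, in the order asked, and still so for the second after the job is handed in, with the robot touching nothing.
It also fails if it takes over 152 s, if anything falls off the work surface, if the arm or the gripper's body presses on something with over 40 N, if the wrist force passes 120 N, or if a joint passes its speed limit or range.

ROBOT

A 7-joint arm with a two-finger parallel gripper is mounted at the origin on a cart in front of the work surface, level with it; the furniture and walls round the work are solid. World frame = base frame: x ahead of the robot, y to its left, z up, the work surface at z = 0. Lengths are in m, angles in rad, forces in N, time in s.
With the tool pointing down it reaches from about 0.4 to 0.925 m from the base axis. Payload 4.1 kg.
Tool frame: the origin (TCP) lies at the very end of the fingers, on their centre line; the grasp point (between the pads) lies 19 mm behind it; z points along the fingers, x is the direction in which the jaws open and shut, and the axes are right-handed (so a half turn about z gives the same grasp; the last joint's range is limited). The gripper opens to 85 mm and grips with 20 to 120 N. Pads are 22 mm wide; open, the fingers measure 114 mm over their backs; the gripper's body (76 mm by 85 mm) begins 54 mm behind the grasp point. The pads swing forward as they close: fully open they stand 13 mm farther back than shut.
Start: joints at [-1.393, 0.398, 0.045, 1.537, -0.019, 1.207, -0.051], TCP at [0.178, 0.625, 0.231] pointing down, gripper open.
Joint ranges: [-2.82, 2.82], [-0.49, 2.23], [-1.37, 1.46], [0, 2.46], [-1.36, 4.5], [0.23, 2], [-2.94, 2.94]. Speed limits (rad/s): [2.57, 2.57, 3.14, 3.14, 3.14, 3.14, 3.14].

INTERFACE

Orientations are given as a 3x3 rotation matrix whose columns are the frame's x, y, z axes.
In Python, from plant import r gives the robot as it stands.
- The arm moves only by the tool move_arm, never from a script. Its arguments are lists of equal length, an entry for each row: "offset": the shift along the world's x, y, z as a fraction of full scale, a list of three; "angular": the turn, a rotation vector about the world's x, y, z as a fraction of full scale, a list of three. A call has 1 to 5 rows; each row is the pose to reach, as a shift and turn from the pose commanded when the call began; what a row does not reach only later rows make up. Full scale, the value 1, is 0.25 m for a shift and 60 degrees for a turn. A row lasts 1/8 s, in which the tool goes at most 62.5 mm and 10.7 degrees, less where a joint would pass 70% of its speed; a pose out of reach is approached as far as the arm can. A call with a number of a shift or a turn outside -1 to 1 is refused whole. A call with a gripper value outside its range is refused whole. "claw" is the closure, from -1 (fully open) to 1 (shut), set as the call begins (left out, the last holds). The fingers move at their own pace and stop on an object; "newtons" is the grip in N (left out, the last holds). Time passes only in rows, so rows that repeat a pose let the fingers close. It gives the time, the measured TCP pose, the force and the opening at its end, in the units of the state.
- r.observe(): the state, without advancing time (a new reading comes with each control period).
- r.capture(name): name is "scene" or "top" or "wrist"; returns (picture, depth): 420x560x3 uint8, red, green, blue; 420x560 float32, m along the optical axis (not along the pixel's ray), 0 where there is no reading.
- r.camera_params(name): a dict with "intrinsics" (3x3 intrinsics, pixels), "R" (3x3) and "t" (3): a world point X has camera coordinates R X + t. Camera axes: x right, y down, z forward; pixel columns grow to the right and rows downward; lengths in m; the calibration is good to about 2 mm. A picture is of the moment at which its call begins: read the wrist's pose just before it. camera_params takes no time and is no camera call; for the wrist camera it gives the pose at the moment of the call.
- r.sign_off(): hands the job in, once; it reports no verdict.
The state is a dict: "time": time; "joints": joint angles; "dq": joint speeds; "tau": joint torques, N m; "tcp_pos": TCP position; "orientation": TCP orientation; "ft_force": force on the tool from outside, world axes, zero at the start; "ft_torque": the same for the moment, N m; "gripper_width": finger opening in m.
Only numpy, scipy, OpenCV 4.12 (cv2) and the standard library are available. Lean on these libraries where they do the work, as an engineer would, in place of code of your own. Each camera call takes 0.05 s, during which the arm holds its last target.

## Working session

There is one attempt and no reset: what is moved stays moved. The work goes in short steps, Python scripts to look and compute and a tool call to move; the robot and the scene stay as the last step left them, time stands still between calls to the robot, and variables do not carry over. Pictures are saved under pics/ and viewed, and the job is handed in when it is done.

Besides the shell and the picture viewer there is one more tool, called after ">>>" by a JSON object that holds its "op" and its "data", one argument or row to a line. move_arm: Moves the arm, as the interface text tells. Its arguments: {"type":"object","properties":{"offset":{"type":"array"},"angular":{"type":"array"},"claw":{"type":"number"},"newtons":{"type":"number"}},"required":["offset","angular"]}

```bash
ls; mkdir -p pics; python3 - <<'E'
from plant import r
import cv2,numpy as np
s=r.observe()
for k,v in s.items(): print(k,np.round(v,4).tolist())
for n in ("scene","top","wrist"):
    p=r.camera_params(n); print(n,np.round(p["intrinsics"],1).tolist(),np.round(p["R"],4).tolist(),np.round(p["t"],4).tolist())
    im,d=r.capture(n); cv2.imwrite(f"pics/{n}0.png",im[:,:,::-1]); np.savez(f"{n}0.npz",im=im,d=d,K=p["intrinsics"],R=p["R"],t=p["t"])
E
```

```text
pics
time 0.0
joints [-1.393, 0.3992, 0.045, 1.5379, -0.0187, 1.2069, -0.0507]
dq [0.0016, 0.0006, -0.0, -0.0022, 0.0013, 0.0008, -0.0019]
tau [0.0, -47.512, 1.3649, -25.4221, 0.0117, 0.0093, -0.0]
tcp_pos [0.1774, 0.6247, 0.2303]
orientation [[0.2732, 0.962, -0.0004], [0.962, -0.2732, -0.0019], [-0.0019, 0.0001, -1.0]]
ft_force [-0.1529, -0.5091, 0.3984]
ft_torque [0.0082, -0.0144, -0.0021]
gripper_width 0.0852
scene [[433.7, 0.0, 281.7], [0.0, 433.7, 211.3], [0.0, 0.0, 1.0]] [[-0.8676, -0.4972, -0.0079], [-0.235, 0.4239, -0.8747], [0.4382, -0.757, -0.4846]] [0.564, 0.1105, 1.4701]
top [[448.6, 0.0, 278.2], [0.0, 448.6, 209.1], [0.0, 0.0, 1.0]] [[-0.0198, -0.9996, -0.0195], [-0.9839, 0.0229, -0.1774], [0.1777, 0.0156, -0.984]] [0.2283, 0.5625, 1.6806]
wrist [[355.5, 0.0, 279.9], [0.0, 355.5, 209.4], [0.0, 0.0, 1.0]] [[0.274, 0.9617, -0.0007], [0.9187, -0.2615, 0.2959], [0.2844, -0.0817, -0.9552]] [-0.6485, -0.037, 0.3805]
```

View pics/scene0.png

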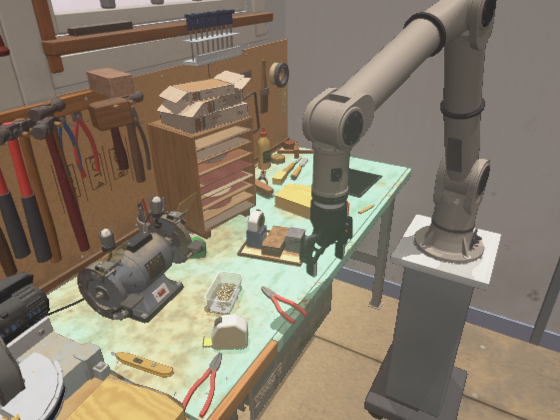

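View pics/top0.png

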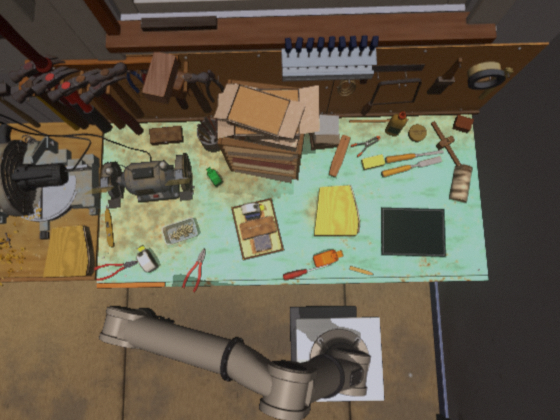

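View pics/wrist0.png

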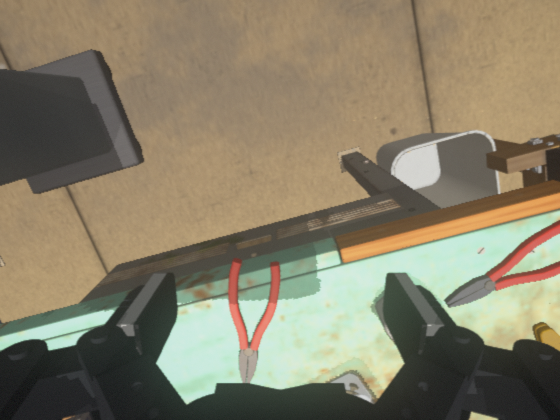

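```bash
cat > h.py <<'E'
import numpy as np,cv2
def load(f):
    z=np.load(f); return z["im"],z["d"],z["K"],z["R"],z["t"]
def ray(K,R,t,u,v,z):
    "pixel -> world on plane z"
    u=np.atleast_1d(u).astype(float);v=np.atleast_1d(v).astype(float)
    d=R.T@(np.linalg.inv(K)@np.vstack([u,v,np.ones_like(u)])); c=-R.T@t
    s=(z-c[2])/d[2]; return (c[:,None]+d*s).T
def cloud(d,K,R,t):
    v,u=np.mgrid[:d.shape[0],:d.shape[1]]
    p=np.linalg.inv(K)@np.vstack([u.ravel(),v.ravel(),np.ones(u.size)])*d.ravel()
    return (R.T@(p-t[:,None])).T.reshape(d.shape+(3,))
def proj(K,R,t,X):
    c=(R@np.atleast_2d(X).T)+t[:,None]; q=K@c; return (q[:2]/q[2]).T
def snap(n,tag):
    from plant import r
    p=r.camera_params(n); im,d=r.capture(n); cv2.imwrite(f"pics/{tag}.png",im[:,:,::-1]); np.savez(f"{tag}.npz",im=im,d=d,K=p["intrinsics"],R=p["R"],t=p["t"])
    return im,d,p["intrinsics"],p["R"],p["t"]
E
python3 - <<'E'
from h import *
im,d,K,R,t=load("top0.npz")
P=cloud(d,K,R,t)
for n,(u,v) in dict(tray=(258,228),slab=(337,210),mat=(413,232),tape=(252,210),case=(258,228),tin=(263,243),bench=(300,240),otape=(146,258),shelf=(255,150)).items(): print(n,P[v,u].round(3))
c=im[180:280,215:455]; cv2.imwrite("pics/topc.png",cv2.resize(c,None,fx=3.3,fy=3.3,interpolation=cv2.INTER_CUBIC)[:,:,::-1])
im,d,K,R,t=load("scene0.npz")
c=im[180:280,215:405]; cv2.imwrite("pics/scc.png",cv2.resize(c,None,fx=4,fy=4,interpolation=cv2.INTER_CUBIC)[:,:,::-1])
E
```

```text
tray [0.497 0.296 0.039]
slab [ 0.558 -0.01   0.057]
mat [ 0.473 -0.31  -0.001]
tape [0.552 0.312 0.13 ]
case [0.497 0.296 0.039]
tin [0.436 0.276 0.067]
bench [ 0.452  0.134 -0.007]
otape [0.388 0.715 0.079]
shelf [0.715 0.284 0.34 ]
```

View pics/topc.png

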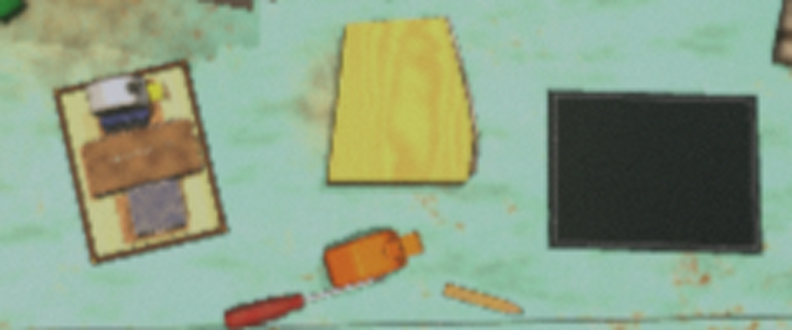

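View pics/scc.png

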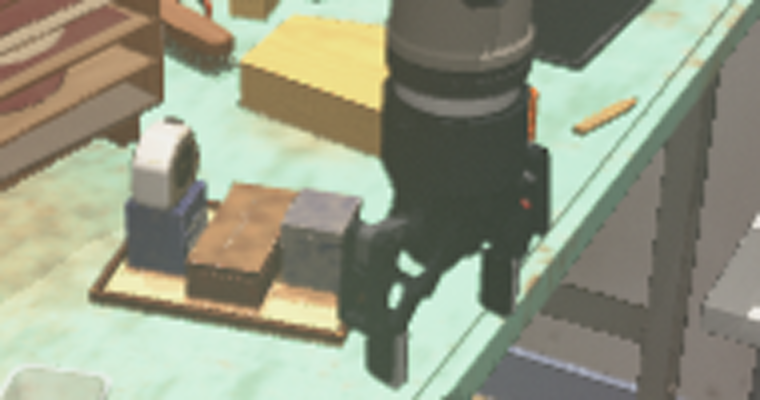

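```bash
python3 - <<'E'
from h import *
im,d,K,R,t=load("top0.npz")
q=np.array([[55,90],[187,62],[227,232],[95,263]])/3.3+[215,180]-0.35
P=ray(K,R,t,q[:,0],q[:,1],0.012); print("tray",P.round(3).tolist(),P.mean(0).round(3), np.degrees(np.arctan2(*(P[0]-P[3])[[1,0]])), np.linalg.norm(P-np.roll(P,1,0),axis=1).round(3))
q=np.array([[549,92],[757,97],[761,252],[549,246]])/3.3+[215,180]-0.35
P=ray(K,R,t,q[:,0],q[:,1],0.004); print("mat",P.round(3).tolist(),P.mean(0).round(3), np.linalg.norm(P-np.roll(P,1,0),axis=1).round(3))
q=np.array([[347,24],[450,17],[477,140],[468,183],[328,183]])/3.3+[215,180]-0.35
P=ray(K,R,t,q[:,0],q[:,1],0.052); print("slab",P.round(3).tolist(),P.mean(0).round(3), np.linalg.norm(P-np.roll(P,1,0),axis=1).round(3))
im,d,K,R,t=load("wrist0.npz"); c=-R.T@t
O=np.array([[0.2732, 0.962, -0.0004], [0.962, -0.2732, -0.0019], [-0.0019, 0.0001, -1.0]]); p=np.array([0.1774, 0.6247, 0.2303])
print("cam in tool",O.T@(c-p)); print((R@O).round(4))
E
```

```text
tray [[0.588, 0.403, 0.012], [0.618, 0.243, 0.012], [0.413, 0.2, 0.012], [0.38, 0.356, 0.012]] [0.5   0.3   0.012] 12.698246936824631 [0.213 0.162 0.21  0.16 ]
mat [[0.573, -0.19, 0.004], [0.561, -0.437, 0.004], [0.377, -0.426, 0.004], [0.389, -0.179, 0.004]] [ 0.475 -0.308  0.004] [0.184 0.247 0.185 0.247]
slab [[0.651, 0.053, 0.052], [0.657, -0.069, 0.052], [0.51, -0.093, 0.052], [0.46, -0.08, 0.052], [0.463, 0.081, 0.052]] [ 0.548 -0.022  0.052] [0.19  0.122 0.149 0.052 0.161]
cam in tool [-0.00080724 -0.07672704 -0.1436889 ]
[[ 1.000e+00  8.000e-04 -1.200e-03]
 [-1.100e-03  9.553e-01 -2.957e-01]
 [ 9.000e-04  2.958e-01  9.553e-01]]
```

>>> {"op": "move_arm", "data": {
  "offset": [
    [0.1,-0.15,0.08],
    [0.22,-0.34,0.16],
    [0.35,-0.53,0.24],
    [0.48,-0.7,0.28],
    [0.5,-0.72,0.28]
  ],
  "angular": [
    [0,0,0.05],
    [0,0,0.1],
    [0,0,0.15],
    [0,0,0.2],
    [0,0,0.25]
  ]
}}

```text
time: 0.78
tcp_pos: [0.3066, 0.4415, 0.3027]
orientation: [[0.021, 1.0, 0.002], [1.0, -0.021, 0.001], [0.001, 0.002, -1.0]]
ft_force: [0.2, 0.9, -0.4]
gripper_width: 0.0854
```

>>> {"op": "move_arm", "data": {
  "offset": [
    [0.12,-0.15,0],
    [0.25,-0.34,0],
    [0.38,-0.53,0],
    [0.46,-0.65,0],
    [0.46,-0.65,0]
  ],
  "angular": [
    [0,0,0.05],
    [0,0,0.1],
    [0,0,0.15],
    [0,0,0.2],
    [0,0,0.23]
  ]
}}

```text
time: 1.4
tcp_pos: [0.4194, 0.2793, 0.3013]
orientation: [[-0.218, 0.976, 0.0], [0.976, 0.218, -0.001], [-0.001, 0.0, -1.0]]
ft_force: [-0.9, 1.0, -0.6]
gripper_width: 0.0851
```

```bash
python3 - <<'E'
from h import *
im,d,K,R,t=snap("wrist","wA")
c=im[0:300,100:480]; cv2.imwrite("pics/wAc.png",cv2.resize(c,None,fx=2,fy=2,interpolation=cv2.INTER_CUBIC)[:,:,::-1])
E
```

```text
(no output)
```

View pics/wAc.png

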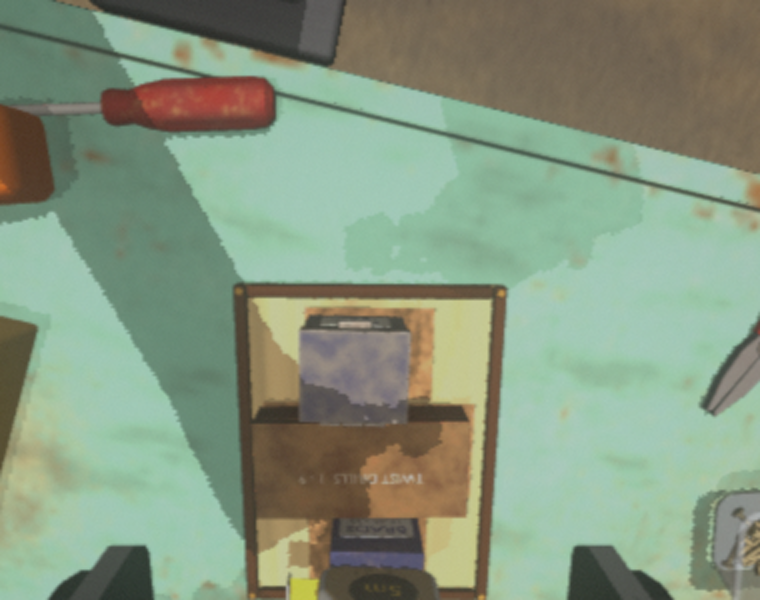

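>>> {"op": "move_arm", "data": {
  "offset": [
    [0.2,0.04,0],
    [0.36,0.08,0],
    [0.36,0.08,0]
  ],
  "angular": [
    [0,0,0],
    [0,0,0],
    [0,0,0]
  ]
}}

```text
time: 1.82
tcp_pos: [0.5085, 0.3046, 0.3]
orientation: [[-0.225, 0.974, -0.001], [0.974, 0.225, -0.001], [-0.001, -0.001, -1.0]]
ft_force: [-1.3, 0.3, -0.0]
gripper_width: 0.0857
```

```bash
python3 - <<'E'
from h import *
im,d,K,R,t=snap("wrist","wB")
c=im[0:300,100:480]; cv2.imwrite("pics/wBc.png",cv2.resize(c,None,fx=2,fy=2,interpolation=cv2.INTER_CUBIC)[:,:,::-1])
E
```

```text
(no output)
```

View pics/wBc.png

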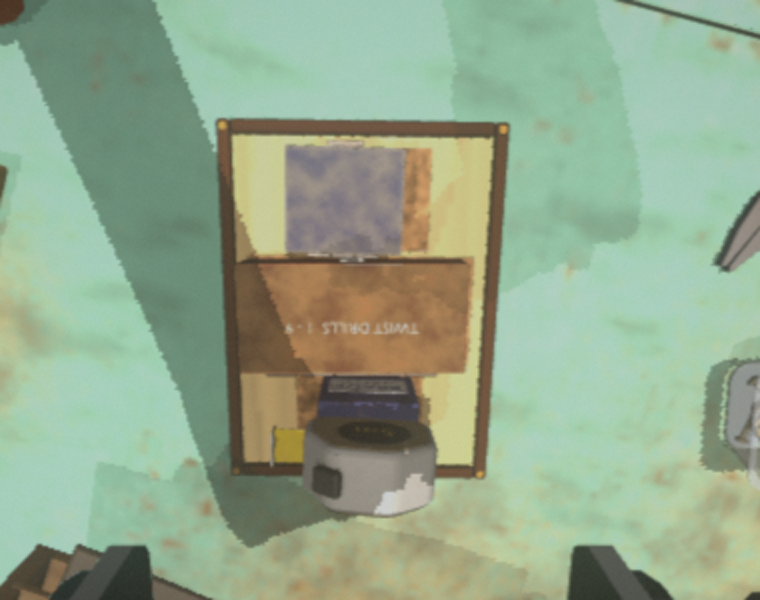

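```bash
cat >> h.py <<'E'
def rect(pts):
    (c,s,a)=cv2.minAreaRect(pts.astype(np.float32)*1000); return np.round(c,1),np.round(s,1),round(a,2)
def tiltrep(P,m,lab):
    p=P[m]; A=np.c_[p[:,:2],np.ones(len(p))]; k=np.linalg.lstsq(A,p[:,2],rcond=None)[0]
    print(lab,len(p),"zmed",p[:,2].mean().round(4),"slope",k[:2].round(4),"std",(A@k-p[:,2]).std().round(5))
E
python3 - <<'E'
from h import *
im,d,K,R,t=load("wB.npz"); P=cloud(d,K,R,t)
hsv=cv2.cvtColor(im,cv2.COLOR_RGB2HSV)
print("cam",(-R.T@t).round(4))
for n,(u,v) in dict(bench=(390,60),tin=(270,100),case=(300,150),trayfloor=(340,150),rim=(346,150),label=(283,193),tapetop=(290,240),cork=(308,100)).items(): print(n,P[v,u].round(4),hsv[v,u])
Z=P[:,:,2]; reg=(np.abs(P[:,:,0]-.5)<.16)&(np.abs(P[:,:,1]-.3)<.14)&(d>0)
for lab,lo,hi in [("case",.036,.05),("tin",.060,.075),("boxtop",.06,.075),("tape",.08,.15),("tapehi",.12,.15)]:
    m=reg&(Z>lo)&(Z<hi)
    if lab=="tin": m&=P[:,:,0]<.48
    if lab in("boxtop",): m&=P[:,:,0]>.5
    m=cv2.morphologyEx(m.astype(np.uint8),cv2.MORPH_OPEN,np.ones((3,3)))>0
    print(lab,m.sum(),P[m].mean(0).round(4),rect(P[m][:,:2])); tiltrep(P,m,lab)
h=np.histogram(Z[reg],bins=np.arange(-.01,.15,.004)); print(list(zip(h[1].round(3),h[0])))
E
```

```text
cam [0.4336 0.2872 0.4437]
bench [0.3628 0.4015 0.0011] [ 69  57 192]
tin [0.4363 0.2778 0.0662] [138  20 129]
case [0.4813 0.3216 0.0431] [ 14 127 155]
trayfloor [0.4747 0.3724 0.0069] [ 31  75 200]
rim [0.4725 0.3782 0.0132] [ 14 108 109]
label [0.535  0.3145 0.0394] [11 33 86]
tapetop [0.5552 0.3252 0.131 ] [ 18  30 154]
cork [0.4268 0.3197 0.0079] [ 15 125 174]
case 6485 [0.4979 0.2971 0.0438] (array([501.6, 297.7]), array([ 74.9, 130.8]), 11.61)
case 6485 zmed 0.0438 slope [-0.0014  0.0003] std 0.00104
tin 3216 [0.4361 0.2792 0.0673] (array([437.1, 279.5]), array([53.5, 60. ]), 11.23)
tin 3216 zmed 0.0673 slope [-0.      0.0019] std 0.00082
boxtop 552 [0.5406 0.3146 0.0686] (array([545. , 306.9]), array([22.3, 75.5]), 24.59)
boxtop 552 zmed 0.0686 slope [0.3599 0.0703] std 0.00192
tape 2853 [0.554  0.3192 0.1188] (array([559.3, 320. ]), array([37.3, 67.5]), 10.17)
tape 2853 zmed 0.1188 slope [0.5646 0.1346] std 0.0111
tapehi 1700 [0.5577 0.3195 0.1273] (array([559.8, 319.7]), array([35.7, 53. ]), 9.22)
tapehi 1700 zmed 0.1273 slope [ 0.0605 -0.0217] std 0.0027
[(np.float64(-0.01
[... 666 characters left out ...]
loat64(0.066), np.int64(3430)), (np.float64(0.07), np.int64(87)), (np.float64(0.074), np.int64(265)), (np.float64(0.078), np.int64(63)), (np.float64(0.082), np.int64(79)), (np.float64(0.086), np.int64(64)), (np.float64(0.09), np.int64(57)), (np.float64(0.094), np.int64(72)), (np.float64(0.098), np.int64(103)), (np.float64(0.102), np.int64(132)), (np.float64(0.106), np.int64(128)), (np.float64(0.11), np.int64(159)), (np.float64(0.114), np.int64(218)), (np.float64(0.118), np.int64(257)), (np.float64(0.122), np.int64(355)), (np.float64(0.126), np.int64(1012)), (np.float64(0.13), np.int64(225)), (np.float64(0.134), np.int64(0)), (np.float64(0.138), np.int64(0)), (np.float64(0.142), np.int64(0))]
```

>>> {"op": "move_arm", "data": {
  "offset": [
    [0.04,0,0],
    [0.08,0.02,0],
    [0.12,0.03,0],
    [0.16,0.05,0],
    [0.2,0.06,-0.1]
  ],
  "angular": [
    [0,0,-0.16],
    [0,0,-0.32],
    [0,0,-0.48],
    [0,0,-0.64],
    [0,0,-0.8]
  ]
}}

```text
time: 2.5
tcp_pos: [0.5571, 0.3203, 0.2782]
orientation: [[0.577, 0.817, 0.003], [0.817, -0.577, 0.004], [0.005, -0.0, -1.0]]
ft_force: [0.0, 0.3, -0.1]
gripper_width: 0.0851
```

>>> {"op": "move_arm", "data": {
  "offset": [
    [0,0,0],
    [0,0,-0.04],
    [0,0,-0.08],
    [0,0,-0.1],
    [0,0,-0.1]
  ],
  "angular": [
    [0,0,-0.16],
    [0,0,-0.32],
    [0,0,-0.48],
    [0,0,-0.64],
    [0,0,-0.72]
  ]
}}

```text
time: 3.12
tcp_pos: [0.5551, 0.3192, 0.2506]
orientation: [[0.979, 0.203, -0.003], [0.203, -0.979, 0.001], [-0.003, -0.001, -1.0]]
ft_force: [-0.6, 0.6, -1.0]
gripper_width: 0.0852
```

```bash
python3 - <<'E'
from h import *
from plant import r
s=r.observe(); print(s["time"],s["tcp_pos"].round(4) if hasattr(s["tcp_pos"],'round') else s["tcp_pos"],np.round(s["orientation"],4).tolist(),np.round(s["joints"],3))
im,d,K,R,t=snap("wrist","wC")
c=im[0:300,80:480]; cv2.imwrite("pics/wCc.png",cv2.resize(c,None,fx=2,fy=2,interpolation=cv2.INTER_CUBIC)[:,:,::-1])
E
```

```text
3.125 [0.5551 0.3192 0.2506] [[0.9792, 0.2028, -0.0027], [0.2028, -0.9792, 0.0006], [-0.0025, -0.0011, -1.0]] [-0.989  0.416  0.555  1.545 -0.228  1.247 -0.195]
```

View pics/wCc.png

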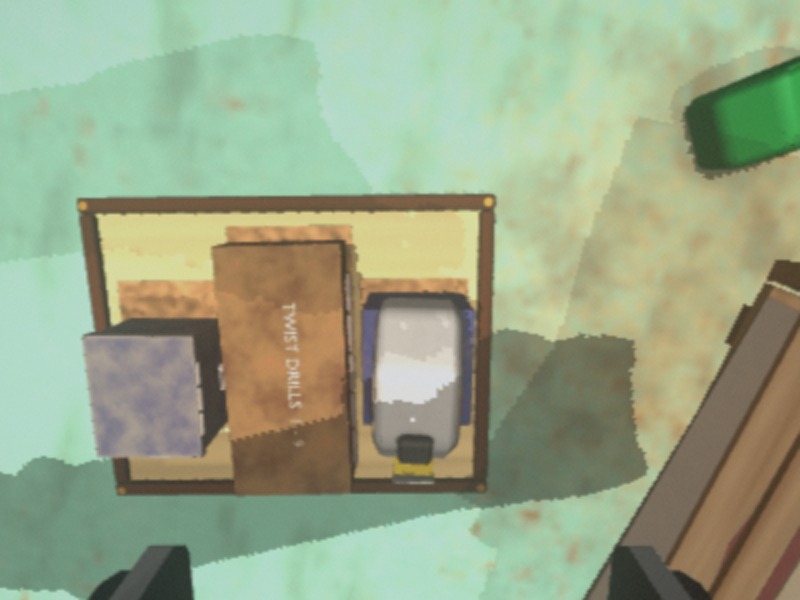

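```bash
cat > obj.py <<'E'
from h import *
def an(f):
    im,d,K,R,t=load(f); P=cloud(d,K,R,t); Z=P[:,:,2]; X=P[:,:,0];Y=P[:,:,1]
    reg=(np.abs(X-.5)<.13)&(np.abs(Y-.3)<.13)&(d>0)
    ca,sa=np.cos(np.radians(11.5)),np.sin(np.radians(11.5))
    tx=(X-.5)*ca+(Y-.3)*sa
    for lab,lo,hi,a,b in [("case",.040,.047,-.04,.045),("tin",.064,.072,-.12,-.03),("boxtop",.064,.073,.03,.12),("tape",.1,.15,.02,.12),("tapetop",.122,.15,.02,.12),("rim",.009,.017,-.13,.13)]:
        m=reg&(Z>lo)&(Z<hi)&(tx>a)&(tx<b)
        if lab!="rim": m=cv2.morphologyEx(m.astype(np.uint8),cv2.MORPH_OPEN,np.ones((3,3)))>0
        if m.sum()<20: continue
        print(lab,m.sum(),P[m].mean(0).round(4),"rect",*rect(P[m][:,:2]),"zpct",np.percentile(Z[m],[10,50,95]).round(4))
    return im,d,K,R,t,P
E
python3 - <<'E'
from obj import *
im,d,K,R,t,P=an("wC.npz")
m=(P[:,:,2]>.14)&(d>0)&(P[:,:,0]>.4)
m[250:]&=(np.arange(560)>520)|(np.arange(560)<0)
q=P[m]; print(len(q), q[:,:2].min(0), q[np.argsort(np.hypot(*(q[:,:2]-[.559,.32]).T))[:3]].round(3), q[:,2].max())
q=load("top0.npz"); Q=cloud(*q[1:]); m=(Q[:,:,2]>.1)&(Q[:,:,0]>.55)&(Q[:,:,1]<.35)&(Q[:,:,1]>.1); print("shelf min x",np.percentile(Q[m][:,0],[0,1,5]),Q[m][:,2].max())
E
```

```text
case 7693 [0.4968 0.3006 0.0438] rect [495.9 296.9] [ 65.4 129.9] 12.95 zpct [0.0428 0.0438 0.045 ]
tin 3392 [0.436  0.2805 0.0672] rect [436.5 279.6] [54.4 60.5] 11.42 zpct [0.0662 0.0672 0.0683]
boxtop 632 [0.5596 0.3225 0.0689] rect [561.1 320.4] [51.6 56. ] 10.98 zpct [0.0679 0.0689 0.0701]
tape 3326 [0.5582 0.3276 0.1245] rect [559.2 321.3] [35.8 66.7] 9.73 zpct [0.1148 0.1269 0.1306]
tapetop 2371 [0.5594 0.3211 0.1279] rect [560.  318.5] [34.8 49.2] 10.85 zpct [0.1246 0.1282 0.1309]
rim 4348 [0.5017 0.3253 0.0126] rect [496.7 301.7] [216.  166.1] 12.19 zpct [0.0112 0.0127 0.0143]
9991 [0.60928417 0.28634564] [[0.61  0.34  0.334]
 [0.609 0.341 0.334]
 [0.61  0.339 0.333]] 0.33512427950876444
shelf min x [0.55048475 0.67924686 0.69519697] 0.7260933301217379
```

>>> {"op": "move_arm", "data": {
  "offset": [
    [0.006,0.014,-0.15],
    [0.006,0.014,-0.3],
    [0.006,0.014,-0.4],
    [0.006,0.014,-0.4]
  ],
  "angular": [
    [0,0,-0.025],
    [0,0,-0.025],
    [0,0,-0.025],
    [0,0,-0.025]
  ]
}}

```text
time: 3.68
tcp_pos: [0.5562, 0.3218, 0.1493]
orientation: [[0.984, 0.18, -0.005], [0.18, -0.984, -0.002], [-0.005, 0.001, -1.0]]
ft_force: [-1.0, -0.5, 0.7]
gripper_width: 0.0854
```

```bash
cat >> h.py <<'E'
def st():
    from plant import r
    s=r.observe(); O=np.array(s["orientation"]); print("t",round(float(s["time"]),2),"tcp",np.round(s["tcp_pos"],4),"yaw",round(float(np.degrees(np.arctan2(O[1,0]-O[0,1]*-1*0,O[0,0]))),2),"z",O[:,2].round(4),"F",np.round(s["ft_force"],1),"w",round(float(s["gripper_width"]),4),"q7",np.round(s["joints"],2)[-1])
E
python3 - <<'E'
from obj import *
st()
im,d,K,R,t=snap("wrist","wD")
st()
E
```

```text
t 3.67 tcp [0.5562 0.3218 0.1493] yaw 10.39 z [-0.0049 -0.0016 -1.    ] F [-1.  -0.5  0.7] w 0.0854 q7 -0.18
t 3.73 tcp [0.5577 0.3221 0.1512] yaw 10.36 z [-1.6e-03  1.0e-04 -1.0e+00] F [0.4 0.6 0.4] w 0.0855 q7 -0.18
```

View pics/wD.png

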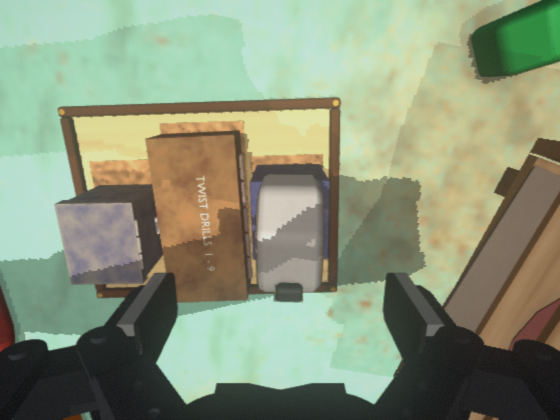

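```bash
python3 - <<'E'
from obj import *
im,d,K,R,t,P=an("wD.npz")
print("cam",-R.T@t)
for v in range(180,296,15):
    row=P[v]; m=(row[:,2]>.105)&(np.abs(row[:,0]-.56)<.04)&(d[v]>0); u=np.where(m)[0]; 
    if len(u)>3: print(v,u.min(),u.max(),P[v,u.min()].round(4),P[v,u.max()].round(4))
E
```

```text
case 13670 [0.497  0.3029 0.0437] rect [496.  296.5] [ 65.7 130.5] 12.89 zpct [0.0429 0.0437 0.0448]
tin 6299 [0.4364 0.281  0.0671] rect [436.6 279.5] [55. 61.] 11.27 zpct [0.0663 0.0672 0.0682]
boxtop 855 [0.5597 0.3273 0.0688] rect [560.9 320.7] [52.1 55.1] 11.31 zpct [0.0679 0.0688 0.0699]
tape 7503 [0.5579 0.3299 0.1243] rect [559.  324.3] [35.4 60.7] 9.4 zpct [0.1146 0.127  0.1305]
tapetop 5309 [0.5591 0.3225 0.1278] rect [559.8 318.9] [35.2 49.8] 9.9 zpct [0.1244 0.1282 0.1308]
rim 6761 [0.5004 0.3417 0.0126] rect [496.9 301.7] [215.8 166.3] 12.27 zpct [0.0113 0.0127 0.0141]
cam [0.54199891 0.3960078  0.29290727]
195 257 322 [0.5378 0.3457 0.1096] [0.5719 0.3518 0.1092]
210 256 323 [0.5387 0.3395 0.1166] [0.573  0.3458 0.1163]
225 255 323 [0.5396 0.3332 0.1219] [0.5737 0.3396 0.122 ]
240 255 323 [0.541  0.3267 0.1259] [0.5747 0.333  0.1259]
255 255 323 [0.5423 0.3182 0.1251] [0.5767 0.3244 0.1248]
270 256 322 [0.5442 0.3096 0.1246] [0.5783 0.3154 0.1236]
285 258 411 [0.5466 0.3006 0.1236] [0.5999 0.3409 0.1772]
```

>>> {"op": "move_arm", "data": {
  "offset": [
    [0.014,0.002,-0.05],
    [0.014,0.002,-0.15],
    [0.014,0.002,-0.24],
    [0.014,0.002,-0.27],
    [0.014,0.002,-0.27]
  ],
  "angular": [
    [0,0,0],
    [0,0,0],
    [0,0,0],
    [0,0,0],
    [0,0,0]
  ]
}}

```text
time: 4.35
tcp_pos: [0.5629, 0.3219, 0.0841]
orientation: [[0.984, 0.178, 0.0], [0.178, -0.984, 0.0], [0.0, -0.0, -1.0]]
ft_force: [-0.1, -0.8, 0.9]
gripper_width: 0.0851
```

>>> {"op": "move_arm", "data": {
  "offset": [
    [0,0,0],
    [0,0,0],
    [0,0,0],
    [0,0,0],
    [0,0,0]
  ],
  "angular": [
    [0,0,0],
    [0,0,0],
    [0,0,0],
    [0,0,0],
    [0,0,0]
  ],
  "claw": 1,
  "newtons": 40
}}

```text
time: 4.97
tcp_pos: [0.5626, 0.322, 0.0844]
orientation: [[0.984, 0.178, 0.0], [0.178, -0.984, 0.001], [0.0, -0.0, -1.0]]
ft_force: [-2.3, -0.8, 5.7]
gripper_width: 0.0335
```

```bash
python3 - <<'E'
from obj import *
st()
im,d,K,R,t=snap("wrist","wE")
st()
E
```

```text
t 4.97 tcp [0.5626 0.322  0.0844] yaw 10.24 z [ 1.e-04  5.e-04 -1.e+00] F [-2.3 -0.8  5.7] w 0.0335 q7 -0.14
t 5.03 tcp [0.5626 0.322  0.0845] yaw 10.25 z [ 0.e+00  5.e-04 -1.e+00] F [-1.9 -0.1  6.6] w 0.0336 q7 -0.14
```

View pics/wE.png

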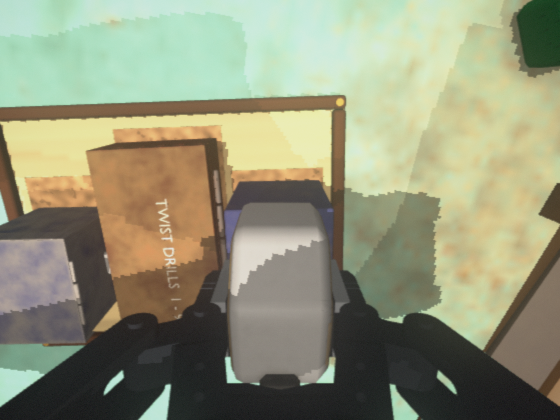

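```bash
python3 - <<'E'
from obj import *
im,d,K,R,t,P=an("wE.npz")
print("cam",-R.T@t)
for v in range(210,380,15):
    row=P[v]; m=(row[:,2]>.110)&(np.abs(row[:,0]-.56)<.021)&(d[v]>0); u=np.where(m)[0]; 
    if len(u)>3: print(v,u.min(),u.max(),P[v,u.min()].round(4),P[v,u.max()].round(4))
E
```

```text
case 18030 [0.4921 0.3177 0.0437] rect [500.1 311.1] [ 78.3 106.2] 9.84 zpct [0.0429 0.0438 0.0448]
tin 8283 [0.4434 0.2809 0.0671] rect [439.8 279.8] [49.4 61.8] 10.7 zpct [0.0663 0.0671 0.0681]
boxtop 838 [0.5554 0.3404 0.0687] rect [557.9 336.3] [52.1 24.2] 11.51 zpct [0.0677 0.0688 0.0699]
tape 31532 [0.562  0.3303 0.1301] rect [564.8 328.3] [98.3 55. ] 11.29 zpct [0.1151 0.1292 0.1462]
tapetop 24606 [0.5633 0.3263 0.1344] rect [565.9 322.7] [98.3 43.6] 11.29 zpct [0.1256 0.1313 0.1469]
rim 8721 [0.4998 0.3601 0.0126] rect [497.  301.7] [215.9 166.1] 12.2 zpct [0.0112 0.0127 0.0142]
cam [0.54789619 0.39591486 0.22809874]
240 231 327 [0.5392 0.3458 0.1102] [0.5728 0.3519 0.1105]
255 230 329 [0.5401 0.3427 0.116 ] [0.5739 0.3481 0.1145]
270 229 330 [0.5406 0.3376 0.1172] [0.5747 0.344  0.1176]
285 224 339 [0.5392 0.328  0.1111] [0.5806 0.336  0.112 ]
300 219 345 [0.5392 0.3294 0.1236] [0.5807 0.3367 0.1233]
315 214 351 [0.5391 0.3294 0.1323] [0.5806 0.3375 0.1332]
330 209 357 [0.5391 0.3302 0.1408] [0.5807 0.338  0.1413]
345 202 373 [0.5392 0.3352 0.1536] [0.581  0.3427 0.1536]
360 198 377 [0.5392 0.3346 0.1582] [0.5808 0.3422 0.1585]
375 193 384 [0.5391 0.334  0.1625] [0.5809 0.3427 0.1637]
```

>>> {"op": "move_arm", "data": {
  "offset": [
    [0,0,0.04],
    [0,0,0.14],
    [0,-0.05,0.24],
    [0,-0.15,0.3],
    [-0.01,-0.3,0.32]
  ],
  "angular": [
    [0,0,0],
    [0,0,0],
    [0,0,0],
    [0,0,0],
    [0,0,0]
  ]
}}

```text
time: 5.65
tcp_pos: [0.5604, 0.2458, 0.1645]
orientation: [[0.984, 0.179, 0.002], [0.179, -0.984, 0.0], [0.002, 0.0, -1.0]]
ft_force: [0.7, -0.5, -3.4]
gripper_width: 0.0334
```

>>> {"op": "move_arm", "data": {
  "offset": [
    [-0.01,-0.18,0],
    [-0.02,-0.36,0],
    [-0.03,-0.54,0],
    [-0.04,-0.72,0],
    [-0.05,-0.9,0]
  ],
  "angular": [
    [0,0,0],
    [0,0,0],
    [0,0,0],
    [0,0,0],
    [0,0,0]
  ]
}}

```text
time: 6.28
tcp_pos: [0.5463, 0.0186, 0.1635]
orientation: [[0.984, 0.176, -0.001], [0.176, -0.984, -0.0], [-0.001, 0.0, -1.0]]
ft_force: [0.9, -0.2, -2.7]
gripper_width: 0.0336
```

>>> {"op": "move_arm", "data": {
  "offset": [
    [-0.01,-0.18,0],
    [-0.03,-0.36,0],
    [-0.05,-0.54,0],
    [-0.07,-0.72,0],
    [-0.07,-0.9,0]
  ],
  "angular": [
    [0,0,0],
    [0,0,0],
    [0,0,0],
    [0,0,0],
    [0,0,0]
  ]
}}

```text
time: 6.9
tcp_pos: [0.5279, -0.2057, 0.1635]
orientation: [[0.984, 0.176, -0.001], [0.176, -0.984, 0.0], [-0.001, -0.001, -1.0]]
ft_force: [0.2, -0.7, -2.6]
gripper_width: 0.0334
```

>>> {"op": "move_arm", "data": {
  "offset": [
    [0,-0.18,0],
    [0,-0.36,0],
    [0,-0.54,0],
    [0,-0.67,0],
    [0,-0.67,0]
  ],
  "angular": [
    [0,0,0],
    [0,0,0],
    [0,0,0],
    [0,0,0],
    [0,0,0]
  ]
}}

```text
time: 7.52
tcp_pos: [0.5265, -0.3755, 0.1636]
orientation: [[0.985, 0.171, -0.002], [0.171, -0.985, -0.003], [-0.003, 0.002, -1.0]]
ft_force: [-0.5, 0.6, -3.5]
gripper_width: 0.034
```

```bash
python3 - <<'E'
from obj import *
im,d,K,R,t=snap("wrist","wF"); P=cloud(d,K,R,t)
st()
snap("top","tF")
g=cv2.cvtColor(im,cv2.COLOR_RGB2GRAY)
m=(g<60)&(P[:,:,2]<.03)&(P[:,:,2]>-.01)&(d>0)
q=P[m]; print(q.mean(0),np.percentile(q[:,2],[5,50,95]),q.min(0),q.max(0))
for u,v in ((200,100),(300,100),(400,100)): print(P[v,u],g[v,u])
E
```

```text
t 7.58 tcp [ 0.5276 -0.3727  0.1633] yaw 9.99 z [-0.0017 -0.     -1.    ] F [ 0.6  1.5 -3.2] w 0.0331 q7 1.02
[ 0.48084733 -0.30616634  0.00505634] [0.00384755 0.00505541 0.00626907] [ 0.39149781 -0.40479253  0.00202   ] [ 0.56489748 -0.22236807  0.00804485]
[ 0.44811693 -0.3132231   0.00546199] 48
[ 0.52804648 -0.29942617  0.00572752] 40
[ 0.60903636 -0.28546152  0.00181228] 222
```

View pics/wF.png

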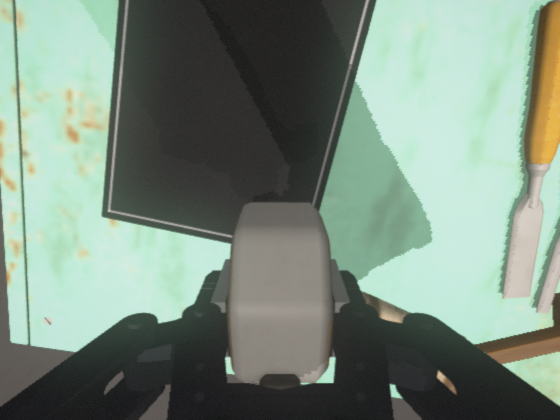

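View pics/tF.png

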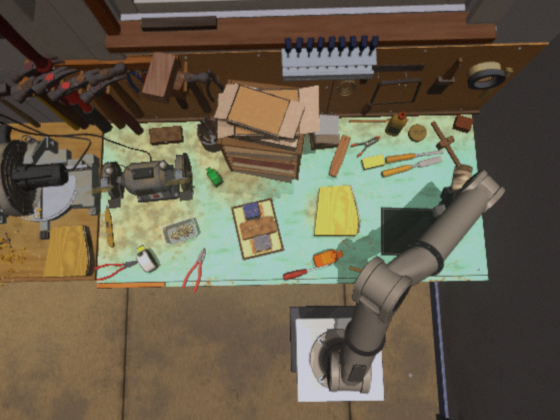

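>>> {"op": "move_arm", "data": {
  "offset": [
    [0,0.036,-0.14],
    [0,0.036,-0.3],
    [0,0.036,-0.44],
    [0,0.036,-0.53],
    [0,0.036,-0.568]
  ],
  "angular": [
    [0,0,0],
    [0,0,0],
    [0,0,0],
    [0,0,0],
    [0,0,0]
  ]
}}

```text
time: 8.25
tcp_pos: [0.5298, -0.3604, 0.0207]
orientation: [[0.984, 0.179, -0.001], [0.179, -0.984, 0.001], [-0.001, -0.002, -1.0]]
ft_force: [0.4, -0.8, -3.2]
gripper_width: 0.0332
```

>>> {"op": "move_arm", "data": {
  "offset": [
    [0,0,0],
    [0,0,-0.004],
    [0,0,-0.004]
  ],
  "angular": [
    [0,0,0],
    [0,0,0],
    [0,0,0]
  ]
}}

```text
time: 8.62
tcp_pos: [0.5306, -0.362, 0.0217]
orientation: [[0.984, 0.178, 0.001], [0.178, -0.984, -0.001], [0.001, 0.001, -1.0]]
ft_force: [0.3, -0.5, -2.8]
gripper_width: 0.0337
```

>>> {"op": "move_arm", "data": {
  "offset": [
    [0,0,-0.004],
    [0,0,-0.006],
    [0,0,-0.006]
  ],
  "angular": [
    [0,0,0],
    [0,0,0],
    [0,0,0]
  ]
}}

```text
time: 9.0
tcp_pos: [0.5305, -0.3619, 0.0204]
orientation: [[0.984, 0.178, 0.001], [0.178, -0.984, -0.0], [0.001, 0.0, -1.0]]
ft_force: [-1.4, 2.2, 4.9]
gripper_width: 0.0336
```

>>> {"op": "move_arm", "data": {
  "offset": [
    [0,0,0],
    [0,0,0],
    [0,0,0],
    [0,0,0]
  ],
  "angular": [
    [0,0,0],
    [0,0,0],
    [0,0,0],
    [0,0,0]
  ],
  "claw": -1
}}

```text
time: 9.5
tcp_pos: [0.5301, -0.3617, 0.0192]
orientation: [[0.984, 0.178, -0.0], [0.178, -0.984, -0.0], [-0.0, 0.0, -1.0]]
ft_force: [-0.5, -0.4, 0.6]
gripper_width: 0.0858
```

>>> {"op": "move_arm", "data": {
  "offset": [
    [0,0,0.1],
    [0,0,0.28],
    [0,0,0.5],
    [0,0.1,0.72],
    [0,0.25,0.8]
  ],
  "angular": [
    [0,0,0],
    [0,0,0],
    [0,0,0],
    [0,0,0],
    [0,0,0.16]
  ]
}}

```text
time: 10.12
tcp_pos: [0.5309, -0.3014, 0.2232]
orientation: [[0.94, 0.341, 0.005], [0.341, -0.94, -0.004], [0.004, 0.006, -1.0]]
ft_force: [0.7, 0.2, 1.0]
gripper_width: 0.0852
```

```bash
python3 - <<'E'
from obj import *
im,d,K,R,t=snap("wrist","wG"); st()
P=cloud(d,K,R,t)
m=(P[:,:,2]>.05)&(P[:,:,2]<.09)&(P[:,:,0]>.48)&(P[:,:,1]<-.3)
print(m.sum(),rect(P[m][:,:2]),P[m].mean(0))
E
```

```text
t 10.18 tcp [ 0.5332 -0.2942  0.2241] yaw 20.61 z [ 0.0073  0.003  -1.    ] F [ 0.2  4.7 -0.6] w 0.0854 q7 1.03
2167 (array([ 666.5, -425.2]), array([ 58.2, 363.1]), 64.58) [ 0.53232885 -0.35884355  0.06137686]
```

View pics/wG.png

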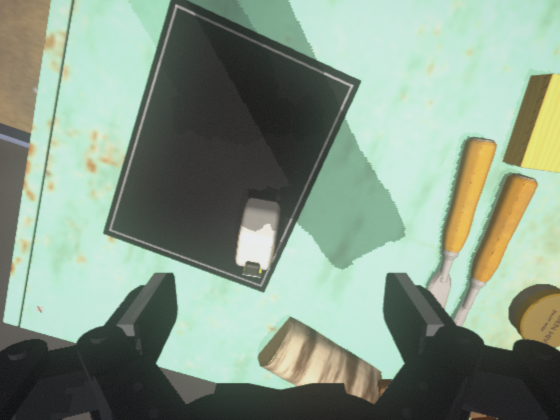

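>>> {"op": "move_arm", "data": {
  "offset": [
    [0,0.24,0],
    [0,0.49,0],
    [0.02,0.74,0],
    [0.04,0.99,0]
  ],
  "angular": [
    [0,0,0.16],
    [0,0,0.32],
    [0,0,0.48],
    [0,0,0.64]
  ]
}}

```text
time: 10.68
tcp_pos: [0.5399, -0.0502, 0.2194]
orientation: [[0.522, 0.853, 0.001], [0.853, -0.522, 0.0], [0.001, 0.0, -1.0]]
ft_force: [1.0, 0.1, -0.2]
gripper_width: 0.0856
```

>>> {"op": "move_arm", "data": {
  "offset": [
    [0,0.24,0],
    [0,0.49,0],
    [0.02,0.74,0],
    [0.04,0.99,0]
  ],
  "angular": [
    [0,0,0.16],
    [0,0,0.32],
    [0,0,0.48],
    [0,0,0.64]
  ]
}}

```text
time: 11.18
tcp_pos: [0.5499, 0.1968, 0.2193]
orientation: [[-0.12, 0.993, 0.0], [0.993, 0.12, 0.0], [0.0, 0.0, -1.0]]
ft_force: [1.3, -0.4, -0.9]
gripper_width: 0.0856
```

>>> {"op": "move_arm", "data": {
  "offset": [
    [0.02,0.2,-0.1],
    [0.04,0.4,-0.2],
    [0.04,0.5,-0.28],
    [0.04,0.5,-0.28]
  ],
  "angular": [
    [0,0,0.08],
    [0,0,0.08],
    [0,0,0.08],
    [0,0,0.08]
  ]
}}

```text
time: 11.68
tcp_pos: [0.5577, 0.3221, 0.1467]
orientation: [[-0.202, 0.979, -0.004], [0.979, 0.202, -0.001], [-0.0, -0.005, -1.0]]
ft_force: [-0.5, 0.2, -0.1]
gripper_width: 0.0854
```

```bash
python3 - <<'E'
from obj import *
st(); snap("wrist","wH"); st()
an("wH.npz")
E
```

```text
t 11.68 tcp [0.5577 0.3221 0.1467] yaw 101.68 z [-0.0044 -0.0014 -1.    ] F [-0.5  0.2 -0.1] w 0.0854 q7 1.27
t 11.72 tcp [0.5593 0.3199 0.1482] yaw 101.51 z [-0.0019 -0.0017 -1.    ] F [ 0.4 -1.4 -0.1] w 0.0854 q7 1.27
case 18251 [0.4967 0.2968 0.0438] rect [501.  297.3] [ 74.2 131.2] 11.24 zpct [0.0429 0.0438 0.045 ]
tin 6093 [0.4478 0.2815 0.0672] rect [448.6 281.6] [30.8 60.4] 11.63 zpct [0.0663 0.0672 0.0685]
boxtop 6292 [0.5597 0.3197 0.069 ] rect [561.3 320. ] [52.6 56.3] 11.23 zpct [0.0681 0.069  0.07  ]
rim 6057 [0.5137 0.3131 0.0126] rect [510.  304.4] [188.6 166.6] 12.3 zpct [0.011  0.0127 0.0141]
```

View pics/wH.png

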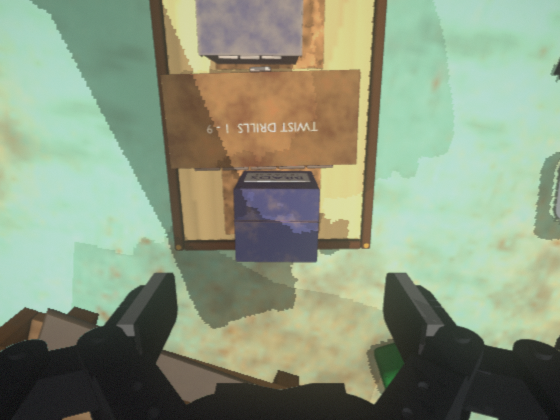

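>>> {"op": "move_arm", "data": {
  "offset": [
    [0,-0.002,-0.12],
    [0,-0.002,-0.26],
    [0,-0.002,-0.4],
    [0,-0.002,-0.476],
    [0,-0.002,-0.476]
  ],
  "angular": [
    [0,0,0],
    [0,0,0],
    [0,0,0],
    [0,0,0],
    [0,0,0]
  ]
}}

```text
time: 12.35
tcp_pos: [0.56, 0.3179, 0.0299]
orientation: [[-0.197, 0.98, -0.001], [0.98, 0.197, -0.001], [-0.001, -0.001, -1.0]]
ft_force: [-0.1, 0.9, 0.4]
gripper_width: 0.0852
```

>>> {"op": "move_arm", "data": {
  "offset": [
    [0,0,0],
    [0,0,0],
    [0,0,0],
    [0,0,0]
  ],
  "angular": [
    [0,0,0],
    [0,0,0],
    [0,0,0],
    [0,0,0]
  ],
  "claw": 1,
  "newtons": 35
}}

```text
time: 12.85
tcp_pos: [0.5614, 0.3203, 0.0323]
orientation: [[-0.198, 0.98, 0.003], [0.98, 0.198, 0.002], [0.001, 0.003, -1.0]]
ft_force: [-0.7, -0.2, 6.3]
gripper_width: 0.0557
```

```bash
python3 - <<'E'
from obj import *
st(); snap("wrist","wI"); st()
an("wI.npz")
E
```

```text
t 12.85 tcp [0.5614 0.3203 0.0323] yaw 101.45 z [ 0.0028  0.0019 -1.    ] F [-0.7 -0.2  6.3] w 0.0557 q7 1.29
t 12.9 tcp [0.5614 0.3203 0.0323] yaw 101.45 z [ 0.0028  0.0019 -1.    ] F [0.  0.8 6.1] w 0.0556 q7 1.29
case 63757 [0.4961 0.2968 0.0438] rect [501.4 297.6] [ 75.5 132.3] 11.17 zpct [0.043  0.0438 0.0449]
boxtop 21279 [0.5577 0.3192 0.0689] rect [561.  319.9] [52.6 82.9] 11.21 zpct [0.0681 0.069  0.07  ]
tape 21268 [0.5468 0.3171 0.1116] rect [553.7 318.5] [ 28.  128.2] 11.41 zpct [0.1041 0.1117 0.1209]
tapetop 210 [0.5422 0.318  0.1229] rect [541.7 316.7] [ 3.9 47.1] 10.98 zpct [0.1221 0.1226 0.1244]
rim 9816 [0.5135 0.3305 0.0126] rect [525.3 307.5] [157.1 166.9] 11.73 zpct [0.0108 0.0127 0.0143]
```

View pics/wI.png

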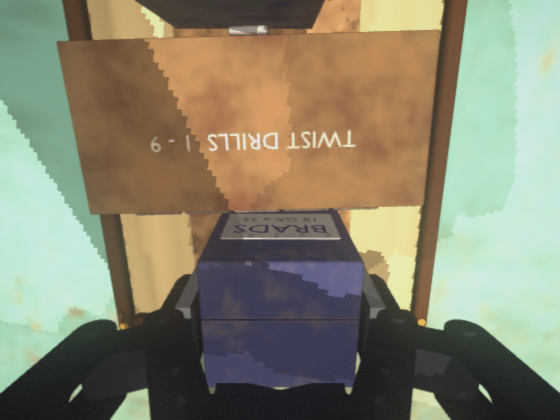

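>>> {"op": "move_arm", "data": {
  "offset": [
    [0,0,0.05],
    [0,0,0.15],
    [0,0,0.28],
    [0,-0.05,0.36],
    [-0.02,-0.2,0.38]
  ],
  "angular": [
    [0,0,0],
    [0,0,0],
    [0,0,0],
    [0,0,0],
    [0,0,0]
  ]
}}

```text
time: 13.52
tcp_pos: [0.5556, 0.271, 0.1272]
orientation: [[-0.202, 0.979, 0.003], [0.979, 0.202, 0.003], [0.002, 0.003, -1.0]]
ft_force: [0.4, -0.7, -1.9]
gripper_width: 0.0559
```

>>> {"op": "move_arm", "data": {
  "offset": [
    [-0.02,-0.2,0],
    [-0.04,-0.4,0],
    [-0.06,-0.6,0],
    [-0.08,-0.8,0],
    [-0.1,-1,0]
  ],
  "angular": [
    [0,0,0],
    [0,0,0],
    [0,0,0],
    [0,0,0],
    [0,0,0]
  ]
}}

```text
time: 14.15
tcp_pos: [0.5289, 0.0168, 0.1254]
orientation: [[-0.198, 0.98, -0.001], [0.98, 0.198, -0.0], [-0.0, -0.001, -1.0]]
ft_force: [0.6, -0.1, -0.8]
gripper_width: 0.0558
```

>>> {"op": "move_arm", "data": {
  "offset": [
    [-0.08,-0.2,0],
    [-0.16,-0.4,0],
    [-0.24,-0.6,0],
    [-0.32,-0.8,0],
    [-0.4,-1,0]
  ],
  "angular": [
    [0,0,0],
    [0,0,0],
    [0,0,0],
    [0,0,0],
    [0,0,0]
  ]
}}

```text
time: 14.78
tcp_pos: [0.4281, -0.2324, 0.1255]
orientation: [[-0.198, 0.98, -0.0], [0.98, 0.198, 0.0], [0.0, -0.0, -1.0]]
ft_force: [0.9, -0.9, -2.4]
gripper_width: 0.0557
```

>>> {"op": "move_arm", "data": {
  "offset": [
    [0,-0.2,-0.04],
    [0,-0.4,-0.08],
    [0,-0.54,-0.16],
    [0,-0.56,-0.24],
    [0,-0.56,-0.3]
  ],
  "angular": [
    [0,0,0],
    [0,0,0],
    [0,0,0],
    [0,0,0],
    [0,0,0]
  ]
}}

```text
time: 15.4
tcp_pos: [0.4288, -0.3697, 0.049]
orientation: [[-0.198, 0.98, -0.002], [0.98, 0.198, 0.002], [0.002, -0.001, -1.0]]
ft_force: [0.2, -0.0, -1.0]
gripper_width: 0.0554
```

>>> {"op": "move_arm", "data": {
  "offset": [
    [0,0,-0.04],
    [0,0,-0.07],
    [0,0,-0.08],
    [0,0,-0.08]
  ],
  "angular": [
    [0,0,0],
    [0,0,0],
    [0,0,0],
    [0,0,0]
  ]
}}

```text
time: 15.9
tcp_pos: [0.4305, -0.3705, 0.0308]
orientation: [[-0.199, 0.98, 0.001], [0.98, 0.199, -0.0], [-0.0, 0.001, -1.0]]
ft_force: [0.0, -0.3, -1.8]
gripper_width: 0.0557
```

>>> {"op": "move_arm", "data": {
  "offset": [
    [0,0,-0.004],
    [0,0,-0.008],
    [0,0,-0.008]
  ],
  "angular": [
    [0,0,0],
    [0,0,0],
    [0,0,0]
  ]
}}

```text
time: 16.27
tcp_pos: [0.4305, -0.3708, 0.0302]
orientation: [[-0.198, 0.98, 0.001], [0.98, 0.198, 0.0], [0.0, 0.001, -1.0]]
ft_force: [-3.0, 2.8, 10.8]
gripper_width: 0.0557
```

>>> {"op": "move_arm", "data": {
  "offset": [
    [0,0,0.004],
    [0,0,0.006],
    [0,0,0.006],
    [0,0,0.006]
  ],
  "angular": [
    [0,0,0],
    [0,0,0],
    [0,0,0],
    [0,0,0]
  ],
  "claw": -1
}}

```text
time: 16.77
tcp_pos: [0.43, -0.3705, 0.0297]
orientation: [[-0.198, 0.98, -0.0], [0.98, 0.198, 0.0], [0.0, -0.0, -1.0]]
ft_force: [-0.7, 0.1, -0.4]
gripper_width: 0.0855
```

>>> {"op": "move_arm", "data": {
  "offset": [
    [0,0,0.15],
    [0,0,0.38],
    [0,0.1,0.55],
    [0,0.3,0.6],
    [0.01,0.5,0.6]
  ],
  "angular": [
    [0,0,0],
    [0,0,0],
    [0,0,0],
    [0,0,0],
    [0,0,0]
  ]
}}

```text
time: 17.4
tcp_pos: [0.4332, -0.2449, 0.1813]
orientation: [[-0.197, 0.98, 0.003], [0.98, 0.197, -0.001], [-0.001, 0.003, -1.0]]
ft_force: [1.3, 0.4, -0.5]
gripper_width: 0.0855
```

```bash
python3 - <<'E'
from obj import *
st(); snap("wrist","wJ"); st()
E
```

```text
t 17.4 tcp [ 0.4332 -0.2449  0.1813] yaw 101.36 z [ 3.3e-03 -8.0e-04 -1.0e+00] F [ 1.3  0.4 -0.5] w 0.0855 q7 2.3
t 17.45 tcp [ 0.4335 -0.2364  0.1799] yaw 101.87 z [ 1.0e-04  6.7e-03 -1.0e+00] F [-0.2  6.2  0.1] w 0.0854 q7 2.29
```

View pics/wJ.png

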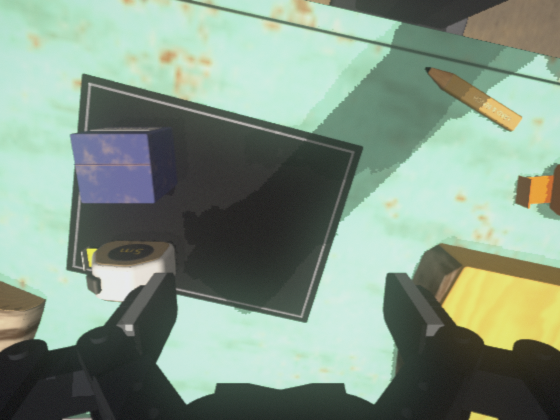

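>>> {"op": "move_arm", "data": {
  "offset": [
    [0,0.24,0],
    [0,0.48,0],
    [0,0.72,0],
    [0,0.96,0]
  ],
  "angular": [
    [0,0,0],
    [0,0,0],
    [0,0,0],
    [0,0,0]
  ]
}}

```text
time: 17.95
tcp_pos: [0.4324, -0.0038, 0.18]
orientation: [[-0.198, 0.98, 0.001], [0.98, 0.198, 0.0], [0.0, 0.001, -1.0]]
ft_force: [1.0, 0.4, 0.9]
gripper_width: 0.0853
```

>>> {"op": "move_arm", "data": {
  "offset": [
    [0,0.24,0],
    [0.01,0.48,0],
    [0.014,0.72,0],
    [0.014,0.94,0]
  ],
  "angular": [
    [0,0,0],
    [0,0,0],
    [0,0,0],
    [0,0,0]
  ]
}}

```text
time: 18.45
tcp_pos: [0.4359, 0.2315, 0.1798]
orientation: [[-0.199, 0.98, 0.0], [0.98, 0.199, 0.0], [0.0, 0.0, -1.0]]
ft_force: [0.2, -0.5, -0.1]
gripper_width: 0.0854
```

>>> {"op": "move_arm", "data": {
  "offset": [
    [0,0.15,-0.04],
    [0,0.198,-0.1],
    [0,0.198,-0.118],
    [0,0.198,-0.118]
  ],
  "angular": [
    [0,0,0],
    [0,0,0],
    [0,0,0],
    [0,0,0]
  ]
}}

```text
time: 18.95
tcp_pos: [0.4362, 0.2766, 0.1497]
orientation: [[-0.196, 0.981, -0.001], [0.981, 0.196, -0.002], [-0.002, -0.001, -1.0]]
ft_force: [-0.6, -0.1, 1.0]
gripper_width: 0.0854
```

```bash
python3 - <<'E'
from obj import *
st(); snap("wrist","wK"); st()
an("wK.npz")
E
```

```text
t 18.95 tcp [0.4362 0.2766 0.1497] yaw 101.29 z [-0.0011 -0.0019 -1.    ] F [-0.6 -0.1  1. ] w 0.0854 q7 1.12
t 19.0 tcp [0.4365 0.2768 0.1503] yaw 101.27 z [-2.e-04 -1.e-03 -1.e+00] F [ 1.  -0.  -0.3] w 0.0854 q7 1.12
case 11153 [0.4976 0.297  0.0438] rect [497.8 296.7] [ 62.8 130.2] 12.84 zpct [0.043  0.0438 0.0449]
tin 6719 [0.4355 0.2788 0.0672] rect [437.3 279.2] [54.6 60.5] 11.27 zpct [0.0664 0.0672 0.0683]
rim 7765 [0.4788 0.2987 0.0126] rect [497.3 301.5] [216.7 166.5] 12.04 zpct [0.0109 0.0127 0.0141]
```

View pics/wK.png

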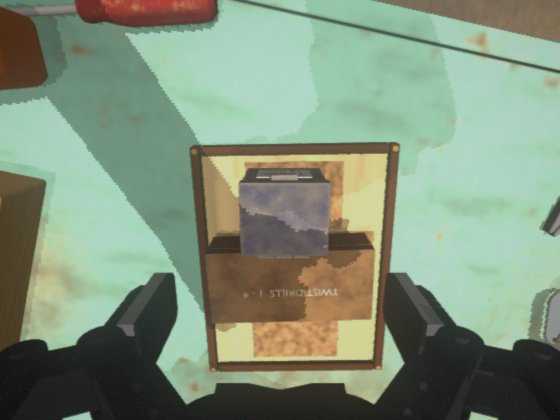

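>>> {"op": "move_arm", "data": {
  "offset": [
    [0,0,-0.12],
    [0,0,-0.26],
    [0,0,-0.4],
    [0,0,-0.484],
    [0,0,-0.484]
  ],
  "angular": [
    [0,0,0],
    [0,0,0],
    [0,0,0],
    [0,0,0],
    [0,0,0]
  ]
}}

```text
time: 19.62
tcp_pos: [0.4356, 0.2771, 0.0286]
orientation: [[-0.197, 0.981, -0.002], [0.981, 0.197, -0.002], [-0.002, -0.002, -1.0]]
ft_force: [0.7, 0.5, 0.5]
gripper_width: 0.0854
```

```bash
python3 - <<'E'
from obj import *
st(); snap("wrist","wL"); st()
an("wL.npz")
E
```

```text
t 19.62 tcp [0.4356 0.2771 0.0286] yaw 101.33 z [-0.002 -0.002 -1.   ] F [0.7 0.5 0.5] w 0.0854 q7 1.12
t 19.68 tcp [0.4365 0.2779 0.0297] yaw 101.35 z [ 0.e+00 -4.e-04 -1.e+00] F [-0.3 -1.4 -0.3] w 0.085 q7 1.12
case 2294 [0.4765 0.2822 0.0435] rect [479.8 285.5] [ 23.4 108.9] 12.85 zpct [0.0421 0.0437 0.0446]
tin 23229 [0.4322 0.2781 0.0673] rect [436.5 277.1] [ 53.4 113.3] 11.18 zpct [0.0664 0.0672 0.0684]
rim 11201 [0.4081 0.287  0.0126] rect [430.2 287. ] [ 80.5 166.2] 11.79 zpct [0.011  0.0128 0.0142]
```

View pics/wL.png

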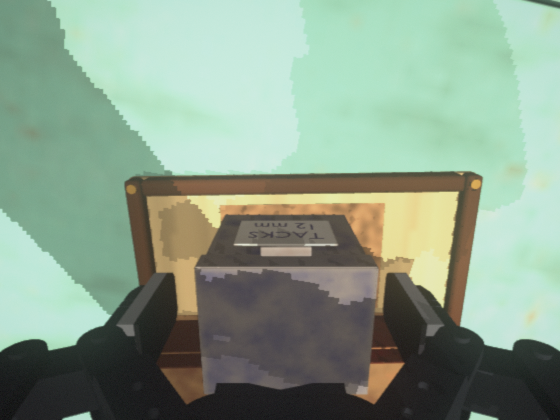

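>>> {"op": "move_arm", "data": {
  "offset": [
    [0,0.006,0],
    [0,0.006,0]
  ],
  "angular": [
    [0,0,0],
    [0,0,0]
  ]
}}

```text
time: 19.92
tcp_pos: [0.4369, 0.2811, 0.0306]
orientation: [[-0.198, 0.98, 0.002], [0.98, 0.198, 0.002], [0.001, 0.002, -1.0]]
ft_force: [0.7, 0.1, 0.8]
gripper_width: 0.0858
```

>>> {"op": "move_arm", "data": {
  "offset": [
    [0,0,0],
    [0,0,0],
    [0,0,0],
    [0,0,0]
  ],
  "angular": [
    [0,0,0],
    [0,0,0],
    [0,0,0],
    [0,0,0]
  ],
  "claw": 1,
  "newtons": 35
}}

```text
time: 20.42
tcp_pos: [0.4364, 0.2804, 0.0299]
orientation: [[-0.198, 0.98, 0.0], [0.98, 0.198, 0.0], [-0.0, 0.0, -1.0]]
ft_force: [-0.8, -0.2, 6.2]
gripper_width: 0.0589
```

```bash
python3 - <<'E'
from obj import *
st(); snap("wrist","wM"); st()
an("wM.npz")
for f in ("wL.npz","wM.npz"):
    im,d,K,R,t=load(f); P=cloud(d,K,R,t)
    for v in (285,300,320):
        m=(np.abs(P[v,:,2]-.067)<.004)&(np.abs(P[v,:,0]-.43)<.05)&(np.abs(P[v,:,1]-.28)<.036); u=np.where(m)[0]; print(f,v,u.min(),u.max(),P[v,u.min()].round(4),P[v,u.max()].round(4))
E
```

```text
t 20.43 tcp [0.4364 0.2804 0.0299] yaw 101.43 z [ 4.e-04  1.e-04 -1.e+00] F [-0.8 -0.2  6.2] w 0.0589 q7 1.12
t 20.48 tcp [0.4364 0.2804 0.0299] yaw 101.44 z [ 4.e-04  1.e-04 -1.e+00] F [-0.6 -1.7  5.5] w 0.0588 q7 1.12
case 496 [0.4809 0.3454 0.0439] rect [482.3 308.6] [ 17.  104.1] 3.0 zpct [0.0432 0.0439 0.0448]
tin 22534 [0.4328 0.2793 0.0673] rect [436.1 280.1] [53.3 86.3] 11.45 zpct [0.0665 0.0673 0.0683]
rim 11870 [0.4126 0.2879 0.0126] rect [463.1 293.9] [147. 166.] 12.09 zpct [0.0111 0.0127 0.014 ]
wL.npz 285 195 376 [0.4232 0.2459 0.0675] [0.4119 0.3048 0.0667]
wL.npz 300 196 374 [0.4284 0.247  0.0679] [0.4171 0.3054 0.0674]
wL.npz 320 198 373 [0.4365 0.2486 0.0672] [0.4248 0.3073 0.0672]
wM.npz 285 190 369 [0.4252 0.2472 0.0671] [0.4139 0.3064 0.0662]
wM.npz 300 178 386 [0.431  0.2441 0.0682] [0.417  0.3126 0.0686]
wM.npz 320 191 367 [0.4359 0.2498 0.0709] [0.4248 0.3078 0.0701]
```

>>> {"op": "move_arm", "data": {
  "offset": [
    [0,0,0.05],
    [0,0,0.15],
    [0,0,0.28],
    [0,-0.05,0.36],
    [0,-0.2,0.38]
  ],
  "angular": [
    [0,0,0],
    [0,0,0],
    [0,0,0],
    [0,0,0],
    [0,0,0]
  ]
}}

```text
time: 21.1
tcp_pos: [0.4368, 0.2329, 0.1264]
orientation: [[-0.203, 0.979, 0.003], [0.979, 0.203, 0.004], [0.003, 0.004, -1.0]]
ft_force: [0.7, -0.6, -1.9]
gripper_width: 0.0589
```

>>> {"op": "move_arm", "data": {
  "offset": [
    [0.01,-0.2,0],
    [0.02,-0.4,0],
    [0.03,-0.6,0],
    [0.04,-0.8,0],
    [0.06,-1,0]
  ],
  "angular": [
    [0,0,0],
    [0,0,0],
    [0,0,0],
    [0,0,0],
    [0,0,0]
  ]
}}

```text
time: 21.72
tcp_pos: [0.4506, -0.0208, 0.1247]
orientation: [[-0.199, 0.98, 0.0], [0.98, 0.199, 0.001], [0.001, 0.0, -1.0]]
ft_force: [0.0, 0.4, -1.1]
gripper_width: 0.0587
```

>>> {"op": "move_arm", "data": {
  "offset": [
    [0.02,-0.2,0],
    [0.04,-0.4,0],
    [0.06,-0.6,0],
    [0.074,-0.8,-0.05],
    [0.074,-0.924,-0.1]
  ],
  "angular": [
    [0,0,0],
    [0,0,0],
    [0,0,0],
    [0,0,0],
    [0,0,0]
  ]
}}

```text
time: 22.35
tcp_pos: [0.4694, -0.2531, 0.0995]
orientation: [[-0.196, 0.981, 0.001], [0.981, 0.196, -0.001], [-0.001, 0.001, -1.0]]
ft_force: [-0.9, -0.2, -1.1]
gripper_width: 0.0589
```

>>> {"op": "move_arm", "data": {
  "offset": [
    [0,0,-0.08],
    [0,0,-0.18],
    [0,0,-0.25],
    [0,0,-0.27],
    [0,0,-0.27]
  ],
  "angular": [
    [0,0,0],
    [0,0,0],
    [0,0,0],
    [0,0,0],
    [0,0,0]
  ]
}}

```text
time: 22.98
tcp_pos: [0.4698, -0.2504, 0.032]
orientation: [[-0.199, 0.98, 0.0], [0.98, 0.199, 0.0], [0.0, 0.0, -1.0]]
ft_force: [0.2, 0.5, -2.3]
gripper_width: 0.0592
```

>>> {"op": "move_arm", "data": {
  "offset": [
    [0,0,-0.008],
    [0,0,-0.014],
    [0,0,-0.014]
  ],
  "angular": [
    [0,0,0],
    [0,0,0],
    [0,0,0]
  ]
}}

```text
time: 23.35
tcp_pos: [0.4697, -0.2505, 0.0286]
orientation: [[-0.198, 0.98, 0.0], [0.98, 0.198, 0.0], [-0.0, 0.0, -1.0]]
ft_force: [-0.1, -1.0, -1.5]
gripper_width: 0.0586
```

>>> {"op": "move_arm", "data": {
  "offset": [
    [0,0,-0.004],
    [0,0,-0.006],
    [0,0,-0.006]
  ],
  "angular": [
    [0,0,0],
    [0,0,0],
    [0,0,0]
  ]
}}

```text
time: 23.72
tcp_pos: [0.4698, -0.2506, 0.0279]
orientation: [[-0.198, 0.98, 0.0], [0.98, 0.198, 0.001], [0.0, 0.0, -1.0]]
ft_force: [-1.7, 1.4, 8.2]
gripper_width: 0.0585
```

>>> {"op": "move_arm", "data": {
  "offset": [
    [0,0,0.004],
    [0,0,0.004],
    [0,0,0.004],
    [0,0,0.004]
  ],
  "angular": [
    [0,0,0],
    [0,0,0],
    [0,0,0],
    [0,0,0]
  ],
  "claw": -1
}}

```text
time: 24.22
tcp_pos: [0.4696, -0.2505, 0.0278]
orientation: [[-0.198, 0.98, -0.0], [0.98, 0.198, 0.0], [0.0, -0.0, -1.0]]
ft_force: [-0.0, 0.6, -0.6]
gripper_width: 0.0853
```

>>> {"op": "move_arm", "data": {
  "offset": [
    [0,0,0.15],
    [0,0,0.38],
    [0,0.1,0.55],
    [0,0.3,0.7],
    [0.01,0.4,0.75]
  ],
  "angular": [
    [0,0,0],
    [0,0,0],
    [0,0,0],
    [0,0,0],
    [0,0,-0.16]
  ]
}}

```text
time: 24.85
tcp_pos: [0.4734, -0.1483, 0.2179]
orientation: [[-0.03, 1.0, 0.005], [1.0, 0.03, 0.001], [0.001, 0.005, -1.0]]
ft_force: [1.1, -0.1, 0.1]
gripper_width: 0.0857
```

```bash
python3 - <<'E'
from obj import *
st(); im,d,K,R,t=snap("wrist","wN"); st()
P=cloud(d,K,R,t)
m=(P[:,:,2]>.049)&(P[:,:,2]<.058)&(d>0)&(P[:,:,0]<.7)
m=cv2.morphologyEx(m.astype(np.uint8),cv2.MORPH_OPEN,np.ones((3,3)))
n,l,s,c=cv2.connectedComponentsWithStats(m)
for i in range(1,n):
    if s[i,4]>300: q=P[l==i]; print(s[i],q.mean(0).round(4),rect(q[:,:2]))
E
```

```text
t 24.85 tcp [ 0.4734 -0.1483  0.2179] yaw 91.72 z [ 4.6e-03  7.0e-04 -1.0e+00] F [ 1.1 -0.1  0.1] w 0.0857 q7 1.87
t 24.9 tcp [ 0.4744 -0.1451  0.2184] yaw 91.64 z [ 0.0054  0.0029 -1.    ] F [ 1.   3.3 -0.1] w 0.0854 q7 1.86
[459  56  19  60 593] [0.3826 0.0019 0.0535] (array([383.6,   3.6]), array([47.4, 10. ]), 16.54)
[ 37  96  26  62 390] [ 0.4245 -0.3437  0.0535] (array([ 425.3, -343.6]), array([51.1,  2.6]), 11.3)
[  335   175   202   184 23747] [ 0.5287 -0.0121  0.053 ] (array([557.9,  -8.9]), array([176.5, 195.3]), 88.79)
[ 54 217  33  37 564] [ 0.5218 -0.3381  0.0538] (array([ 521.5, -339. ]), array([37.3, 18.4]), 24.72)
```

View pics/wN.png

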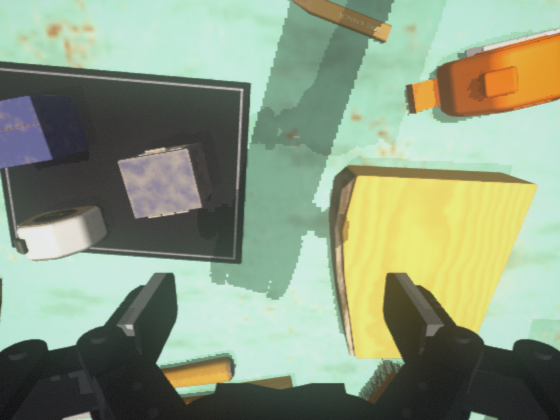

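>>> {"op": "move_arm", "data": {
  "offset": [
    [0.09,0.14,0.04],
    [0.18,0.28,0.08],
    [0.27,0.42,0.12],
    [0.36,0.56,0.14],
    [0.36,0.56,0.14]
  ],
  "angular": [
    [0,0,0],
    [0,0,0],
    [0,0,0],
    [0,0,0],
    [0,0,0]
  ]
}}

```text
time: 25.52
tcp_pos: [0.5634, -0.0066, 0.25]
orientation: [[-0.039, 0.999, 0.0], [0.999, 0.039, 0.002], [0.001, 0.0, -1.0]]
ft_force: [0.5, -0.5, -0.7]
gripper_width: 0.0854
```

```bash
python3 - <<'E'
from obj import *
st(); im,d,K,R,t=snap("wrist","wO"); st()
P=cloud(d,K,R,t)
m=(P[:,:,2]>.049)&(P[:,:,2]<.057)&(d>0)&(P[:,:,0]<.7)
m=cv2.morphologyEx(m.astype(np.uint8),cv2.MORPH_OPEN,np.ones((3,3)))
n,l,s,c=cv2.connectedComponentsWithStats(m)
for i in range(1,n):
    if s[i,4]>300:
        q=P[l==i]; print(s[i],q.mean(0).round(4),rect(q[:,:2]),q.min(0).round(3),q.max(0).round(3))
        hl=cv2.convexHull((q[:,:2]*1000).astype(np.float32)); ap=cv2.approxPolyDP(hl,3,True); print(ap[:,0].round(1).tolist())
E
```

```text
t 25.52 tcp [ 0.5634 -0.0066  0.25  ] yaw 92.25 z [ 4.0e-04  1.5e-03 -1.0e+00] F [ 0.5 -0.5 -0.7] w 0.0854 q7 1.6
t 25.57 tcp [ 0.5623 -0.0094  0.2497] yaw 92.04 z [-1.e-03 -3.e-04 -1.e+00] F [-0.5 -1.3 -1.3] w 0.0853 q7 1.6
[  187    64   194   200 30865] [ 0.5433 -0.0095  0.0529] (array([557.5,  -9. ]), array([175.8, 194.4]), 88.82) [ 0.459 -0.096  0.049] [0.654 0.081 0.056]
[[648.4000244140625, -70.69999694824219], [653.7000122070312, -52.5], [648.0, 52.79999923706055], [462.3999938964844, 79.0], [459.20001220703125, -77.4000015258789], [472.20001220703125, -91.69999694824219], [519.7000122070312, -95.4000015258789]]
```

View pics/wO.png

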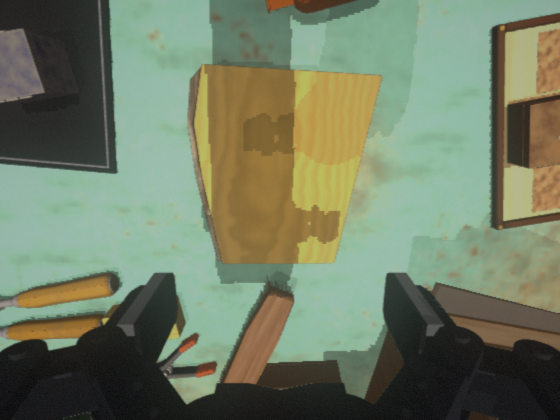

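>>> {"op": "move_arm", "data": {
  "offset": [
    [-0.04,0.18,0],
    [-0.08,0.36,0],
    [-0.12,0.54,0],
    [-0.16,0.72,0],
    [-0.2,0.9,0]
  ],
  "angular": [
    [0,0,-0.16],
    [0,0,-0.32],
    [0,0,-0.48],
    [0,0,-0.64],
    [0,0,-0.8]
  ]
}}

```text
time: 26.2
tcp_pos: [0.5117, 0.2134, 0.25]
orientation: [[0.727, 0.687, -0.0], [0.687, -0.727, -0.001], [-0.001, 0.001, -1.0]]
ft_force: [-0.1, -0.9, -0.4]
gripper_width: 0.0854
```

>>> {"op": "move_arm", "data": {
  "offset": [
    [-0.02,0.12,-0.04],
    [-0.04,0.24,-0.12],
    [-0.064,0.327,-0.2],
    [-0.064,0.327,-0.34],
    [-0.064,0.327,-0.4]
  ],
  "angular": [
    [0,0,-0.16],
    [0,0,-0.32],
    [0,0,-0.48],
    [0,0,-0.515],
    [0,0,-0.515]
  ]
}}

```text
time: 26.82
tcp_pos: [0.4951, 0.2937, 0.1481]
orientation: [[0.975, 0.223, -0.003], [0.223, -0.975, -0.003], [-0.004, 0.003, -1.0]]
ft_force: [-0.8, 0.2, 0.6]
gripper_width: 0.0854
```

>>> {"op": "move_arm", "data": {
  "offset": [
    [0,0,0],
    [0,0,0]
  ],
  "angular": [
    [0,0,0],
    [0,0,0]
  ]
}}

```text
time: 27.08
tcp_pos: [0.4972, 0.2958, 0.1516]
orientation: [[0.975, 0.223, 0.002], [0.223, -0.975, 0.001], [0.002, -0.001, -1.0]]
ft_force: [0.2, 0.5, -0.7]
gripper_width: 0.0851
```

```bash
python3 - <<'E'
from obj import *
st(); im,d,K,R,t=snap("wrist","wP"); st(); an("wP.npz")
E
```

```text
t 27.07 tcp [0.4972 0.2958 0.1516] yaw 12.88 z [ 0.002   0.0011 -1.    ] F [ 0.2  0.5 -0.7] w 0.0851 q7 -0.31
t 27.12 tcp [0.4972 0.2961 0.1518] yaw 12.9 z [ 0.0023  0.0015 -1.    ] F [ 0.4 -0.5  0.4] w 0.0856 q7 -0.31
case 14305 [0.4963 0.3019 0.0438] rect [496.2 296.6] [ 65.  130.2] 12.87 zpct [0.0429 0.0438 0.0449]
rim 8415 [0.491  0.3222 0.0125] rect [496.6 301.7] [216.3 165.8] 12.14 zpct [0.011  0.0127 0.014 ]
```

View pics/wP.png

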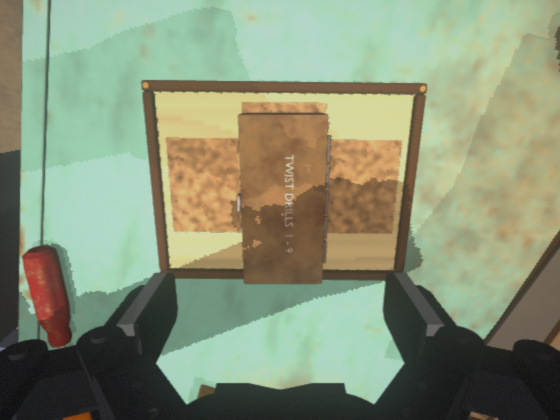

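>>> {"op": "move_arm", "data": {
  "offset": [
    [0,0,-0.15],
    [0,0,-0.32],
    [0,0,-0.46],
    [0,0,-0.54],
    [0,0,-0.566]
  ],
  "angular": [
    [0,0,0],
    [0,0,0],
    [0,0,0],
    [0,0,0],
    [0,0,0]
  ]
}}

```text
time: 27.75
tcp_pos: [0.4962, 0.2961, 0.0086]
orientation: [[0.975, 0.224, -0.0], [0.224, -0.975, -0.0], [-0.0, 0.0, -1.0]]
ft_force: [-0.3, -0.3, 0.2]
gripper_width: 0.0855
```

>>> {"op": "move_arm", "data": {
  "offset": [
    [0,0,0],
    [0,0,0],
    [0,0,0],
    [0,0,0]
  ],
  "angular": [
    [0,0,0],
    [0,0,0],
    [0,0,0],
    [0,0,0]
  ],
  "claw": 1,
  "newtons": 60
}}

```text
time: 28.25
tcp_pos: [0.4988, 0.2973, 0.0111]
orientation: [[0.975, 0.224, 0.005], [0.224, -0.975, 0.003], [0.006, -0.002, -1.0]]
ft_force: [2.4, -0.1, 6.3]
gripper_width: 0.0617
```

```bash
python3 - <<'E'
from obj import *
st(); im,d,K,R,t=snap("wrist","wQ"); st(); an("wQ.npz")
E
```

```text
t 28.25 tcp [0.4988 0.2973 0.0111] yaw 12.92 z [ 0.0054  0.0029 -1.    ] F [ 2.4 -0.1  6.3] w 0.0617 q7 -0.27
t 28.3 tcp [0.4988 0.2973 0.0111] yaw 12.92 z [ 0.0054  0.0029 -1.    ] F [3.4 0.3 6.4] w 0.0619 q7 -0.27
case 45804 [0.4921 0.3192 0.0438] rect [498.  312.8] [80.8 99.6] 12.72 zpct [0.043  0.0438 0.0448]
tin 3122 [0.4509 0.2933 0.0691] rect [452.4 287.2] [35.2 27.5] 11.8 zpct [0.0658 0.0696 0.0716]
boxtop 3259 [0.5418 0.3133 0.0698] rect [544.3 308.2] [29.4 27.3] 13.17 zpct [0.066  0.0704 0.0725]
tape 43 [0.5177 0.3189 0.1013] rect [518.  318.9] [1.6 3. ] 80.07 zpct [0.1005 0.1012 0.1024]
rim 25157 [0.4848 0.3484 0.0125] rect [496.8 301.4] [217.  166.4] 12.11 zpct [0.0111 0.0127 0.0139]
```

View pics/wQ.png

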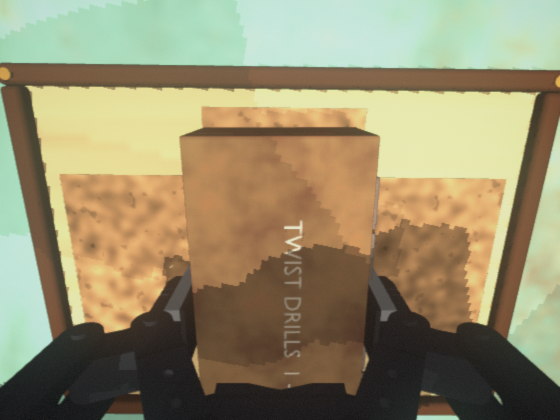

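>>> {"op": "move_arm", "data": {
  "offset": [
    [0,0,0.02],
    [0,0,0.1],
    [0,0,0.22],
    [0,0,0.34],
    [0,0,0.44]
  ],
  "angular": [
    [0,0,0],
    [0,0,0],
    [0,0,0],
    [0,0,0],
    [0,0,0]
  ]
}}

```text
time: 28.92
tcp_pos: [0.4939, 0.2955, 0.1185]
orientation: [[0.974, 0.225, -0.004], [0.225, -0.974, -0.002], [-0.004, 0.001, -1.0]]
ft_force: [-0.0, 0.0, -5.4]
gripper_width: 0.0618
```

```bash
python3 - <<'E'
from obj import *
st(); im,d,K,R,t=snap("wrist","wR"); st()
P=cloud(d,K,R,t); m=(P[:,:,2]>.13)&(P[:,:,2]<.16)&(d>0); m[275:]=False
tiltrep(P,m,"case"); print(rect(P[m][:,:2]))
E
```

```text
t 28.93 tcp [0.4939 0.2955 0.1185] yaw 12.98 z [-0.0037 -0.002  -1.    ] F [-0.   0.  -5.4] w 0.0618 q7 -0.3
t 28.98 tcp [0.4959 0.2966 0.1219] yaw 12.96 z [ 9.0e-04  1.4e-03 -1.0e+00] F [ 0.2  0.5 -2.2] w 0.0617 q7 -0.3
case 27660 zmed 0.1506 slope [-0.0107 -0.0335] std 0.00253
(array([483.9, 332. ]), array([75. , 54.6]), 13.1)
```

>>> {"op": "move_arm", "data": {
  "offset": [
    [0.02,-0.1,0],
    [0.05,-0.25,0],
    [0.09,-0.42,0],
    [0.13,-0.6,0],
    [0.16,-0.78,0]
  ],
  "angular": [
    [0,0,0.08],
    [0,0,0.22],
    [0,0,0.37],
    [0,0,0.52],
    [0,0,0.67]
  ]
}}

```text
time: 29.6
tcp_pos: [0.5341, 0.0997, 0.117]
orientation: [[0.595, 0.804, -0.004], [0.804, -0.595, -0.001], [-0.003, -0.003, -1.0]]
ft_force: [0.3, -0.2, -5.9]
gripper_width: 0.0619
```

>>> {"op": "move_arm", "data": {
  "offset": [
    [0.03,-0.15,0],
    [0.06,-0.29,0],
    [0.08,-0.39,0],
    [0.082,-0.435,0],
    [0.082,-0.435,0]
  ],
  "angular": [
    [0,0,0.15],
    [0,0,0.3],
    [0,0,0.44],
    [0,0,0.55],
    [0,0,0.595]
  ]
}}

```text
time: 30.22
tcp_pos: [0.5541, -0.0092, 0.1168]
orientation: [[0.021, 1.0, -0.005], [1.0, -0.021, -0.0], [-0.001, -0.005, -1.0]]
ft_force: [0.3, 0.8, -5.6]
gripper_width: 0.0617
```

```bash
python3 - <<'E'
from obj import *
st(); im,d,K,R,t=snap("wrist","wS"); st()
P=cloud(d,K,R,t); m=(P[:,:,2]>.13)&(P[:,:,2]<.165)&(d>0); m[270:]=False
tiltrep(P,m,"case"); print(rect(P[m][:,:2]))
E
```

```text
t 30.23 tcp [ 0.5541 -0.0092  0.1168] yaw 88.81 z [-5.2e-03 -5.0e-04 -1.0e+00] F [ 0.3  0.8 -5.6] w 0.0617 q7 1.51
t 30.27 tcp [ 0.5542 -0.0082  0.1169] yaw 88.91 z [-5.e-03  1.e-04 -1.e+00] F [-0.3  0.3 -5.8] w 0.0617 q7 1.51
case 26722 zmed 0.1493 slope [ 0.0277 -0.015 ] std 0.00231
(array([514.9,  -9. ]), array([74.6, 54.4]), 88.9)
```

View pics/wS.png

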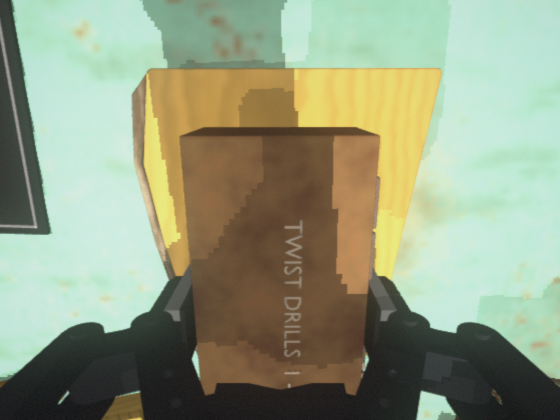

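>>> {"op": "move_arm", "data": {
  "offset": [
    [0.008,0,-0.06],
    [0.008,0,-0.14],
    [0.008,0,-0.2],
    [0.008,0,-0.228],
    [0.008,0,-0.228]
  ],
  "angular": [
    [0,0,0],
    [0,0,0],
    [0,0,0],
    [0,0,0],
    [0,0,0]
  ]
}}

```text
time: 30.9
tcp_pos: [0.5581, -0.0074, 0.0611]
orientation: [[0.02, 1.0, -0.001], [1.0, -0.02, 0.0], [0.0, -0.001, -1.0]]
ft_force: [-0.8, -1.1, -5.8]
gripper_width: 0.0619
```

>>> {"op": "move_arm", "data": {
  "offset": [
    [0,0,-0.006],
    [0,0,-0.012],
    [0,0,-0.012]
  ],
  "angular": [
    [0,0,0],
    [0,0,0],
    [0,0,0]
  ]
}}

```text
time: 31.28
tcp_pos: [0.5587, -0.0075, 0.0591]
orientation: [[0.02, 1.0, 0.0], [1.0, -0.02, 0.0], [0.0, 0.0, -1.0]]
ft_force: [1.0, -0.6, -6.1]
gripper_width: 0.0618
```

>>> {"op": "move_arm", "data": {
  "offset": [
    [0,0,-0.006],
    [0,0,-0.01],
    [0,0,-0.01]
  ],
  "angular": [
    [0,0,0],
    [0,0,0],
    [0,0,0]
  ]
}}

```text
time: 31.65
tcp_pos: [0.5588, -0.0075, 0.0572]
orientation: [[0.02, 1.0, 0.0], [1.0, -0.02, 0.0], [0.0, 0.0, -1.0]]
ft_force: [-2.9, -0.1, 4.2]
gripper_width: 0.0616
```

>>> {"op": "move_arm", "data": {
  "offset": [
    [0,0,-0.004],
    [0,0,-0.004]
  ],
  "angular": [
    [0,0,0],
    [0,0,0]
  ]
}}

```text
time: 31.9
tcp_pos: [0.5588, -0.0075, 0.0572]
orientation: [[0.02, 1.0, 0.0], [1.0, -0.02, 0.0], [0.0, 0.0, -1.0]]
ft_force: [-5.8, -0.7, 11.1]
gripper_width: 0.0618
```

>>> {"op": "move_arm", "data": {
  "offset": [
    [0,0,0],
    [0,0,0],
    [0,0,0],
    [0,0,0]
  ],
  "angular": [
    [0,0,0],
    [0,0,0],
    [0,0,0],
    [0,0,0]
  ],
  "claw": -1
}}

```text
time: 32.4
tcp_pos: [0.5586, -0.0075, 0.0552]
orientation: [[0.02, 1.0, 0.0], [1.0, -0.02, 0.0], [0.0, 0.0, -1.0]]
ft_force: [0.5, -0.3, -0.1]
gripper_width: 0.0855
```

>>> {"op": "move_arm", "data": {
  "offset": [
    [0,0,0.1],
    [0,0,0.3],
    [0,0,0.5],
    [0,0,0.66],
    [0,0,0.66]
  ],
  "angular": [
    [0,0,0],
    [0,0,0],
    [0,0,0],
    [0,0,0],
    [0,0,0]
  ]
}}

```text
time: 33.02
tcp_pos: [0.5611, -0.0075, 0.2242]
orientation: [[0.02, 1.0, 0.008], [1.0, -0.02, 0.001], [0.001, 0.008, -1.0]]
ft_force: [-0.7, 0.7, -0.9]
gripper_width: 0.0856
```

```bash
python3 - <<'E'
from obj import *
st(); im,d,K,R,t=snap("wrist","wT"); st()
P=cloud(d,K,R,t); m=(P[:,:,2]>.082)&(P[:,:,2]<.096)&(d>0); m[290:]=False
m=cv2.morphologyEx(m.astype(np.uint8),cv2.MORPH_OPEN,np.ones((3,3)))>0
tiltrep(P,m,"case"); print(rect(P[m][:,:2]))
E
```

```text
t 33.02 tcp [ 0.5611 -0.0075  0.2242] yaw 88.83 z [ 8.e-03  7.e-04 -1.e+00] F [-0.7  0.7 -0.9] w 0.0856 q7 1.5
t 33.08 tcp [ 0.5595 -0.0075  0.2218] yaw 88.84 z [ 3.4e-03  4.0e-04 -1.0e+00] F [-0.7  0.2 -1.3] w 0.0854 q7 1.5
case 12054 zmed 0.0898 slope [-0.     0.002] std 0.00078
(array([557.4,  -9.6]), array([ 65.8, 130.5]), 88.31)
```

View pics/wT.png

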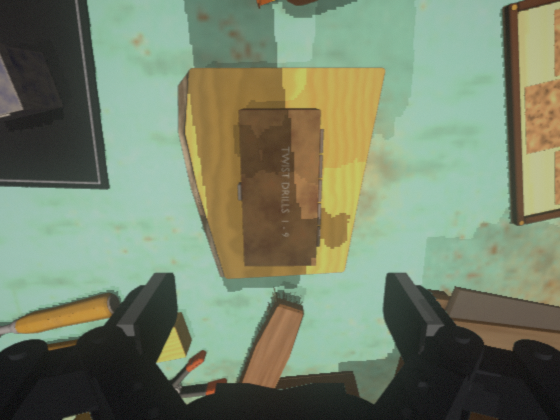

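>>> {"op": "move_arm", "data": {
  "offset": [
    [-0.08,-0.22,0],
    [-0.16,-0.44,0],
    [-0.24,-0.66,0],
    [-0.32,-0.88,0]
  ],
  "angular": [
    [0,0,0.1],
    [0,0,0.2],
    [0,0,0.21],
    [0,0,0.21]
  ]
}}

```text
time: 33.58
tcp_pos: [0.4768, -0.2287, 0.2186]
orientation: [[-0.199, 0.98, -0.003], [0.98, 0.199, 0.001], [0.001, -0.002, -1.0]]
ft_force: [0.7, -0.4, -0.4]
gripper_width: 0.0854
```

>>> {"op": "move_arm", "data": {
  "offset": [
    [-0.07,-0.2,0],
    [-0.14,-0.4,0],
    [-0.194,-0.572,-0.1],
    [-0.194,-0.572,-0.24],
    [-0.194,-0.572,-0.28]
  ],
  "angular": [
    [0,0,0],
    [0,0,0],
    [0,0,0],
    [0,0,0],
    [0,0,0]
  ]
}}

```text
time: 34.2
tcp_pos: [0.4276, -0.369, 0.1466]
orientation: [[-0.197, 0.98, -0.006], [0.98, 0.198, 0.004], [0.005, -0.005, -1.0]]
ft_force: [1.4, 1.2, -0.4]
gripper_width: 0.0853
```

```bash
python3 - <<'E'
from obj import *
st(); im,d,K,R,t=snap("wrist","wU"); st()
P=cloud(d,K,R,t); m=(P[:,:,2]>.060)&(P[:,:,2]<.072)&(d>0); m[290:]=False
m=cv2.morphologyEx(m.astype(np.uint8),cv2.MORPH_OPEN,np.ones((3,3)))
n,l,s,c=cv2.connectedComponentsWithStats(m)
for i in range(1,n):
    if s[i,4]>300: q=P[l==i]; print(s[i],q.mean(0).round(4),rect(q[:,:2]))
E
```

```text
t 34.2 tcp [ 0.4276 -0.369   0.1466] yaw 101.39 z [-0.0061  0.0044 -1.    ] F [ 1.4  1.2 -0.4] w 0.0853 q7 2.5
t 34.25 tcp [ 0.4283 -0.3686  0.1467] yaw 101.47 z [-0.0055  0.0041 -1.    ] F [-0.3  1.  -0.3] w 0.0853 q7 2.5
[ 233  185   86   75 6252] [ 0.4288 -0.3715  0.0669] (array([ 430.3, -371.1]), array([51.8, 56.1]), 11.15)
[ 387  269   88   21 1333] [ 0.4479 -0.249   0.0648] (array([ 450.7, -255. ]), array([14.8, 60.7]), 10.82)
```

View pics/wU.png

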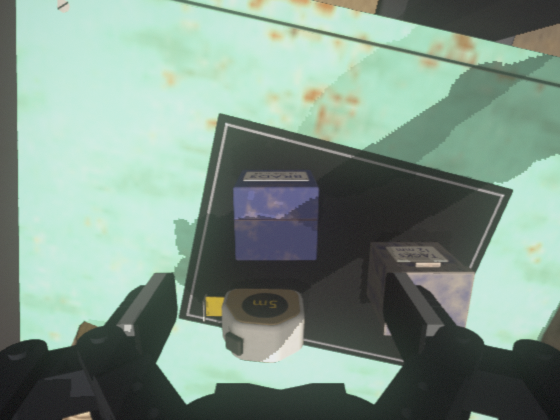

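>>> {"op": "move_arm", "data": {
  "offset": [
    [0,0,-0.12],
    [0,0,-0.26],
    [0,0,-0.4],
    [0,0,-0.482],
    [0,0,-0.482]
  ],
  "angular": [
    [0,0,0],
    [0,0,0],
    [0,0,0],
    [0,0,0],
    [0,0,0]
  ]
}}

```text
time: 34.88
tcp_pos: [0.43, -0.369, 0.029]
orientation: [[-0.2, 0.98, -0.002], [0.98, 0.2, 0.002], [0.002, -0.002, -1.0]]
ft_force: [-0.6, 0.4, 0.6]
gripper_width: 0.0854
```

>>> {"op": "move_arm", "data": {
  "offset": [
    [0,0,0],
    [0,0,0],
    [0,0,0],
    [0,0,0]
  ],
  "angular": [
    [0,0,0],
    [0,0,0],
    [0,0,0],
    [0,0,0]
  ],
  "claw": 1,
  "newtons": 35
}}

```text
time: 35.38
tcp_pos: [0.4313, -0.3711, 0.0315]
orientation: [[-0.199, 0.98, 0.003], [0.98, 0.199, -0.001], [-0.002, 0.002, -1.0]]
ft_force: [-0.2, 1.0, 5.8]
gripper_width: 0.0554
```

>>> {"op": "move_arm", "data": {
  "offset": [
    [0,0,0.05],
    [0,0,0.15],
    [0,0,0.28],
    [0,0.05,0.38],
    [0.02,0.2,0.4]
  ],
  "angular": [
    [0,0,0],
    [0,0,0],
    [0,0,0],
    [0,0,0],
    [0,0,0]
  ]
}}

```text
time: 36.0
tcp_pos: [0.4352, -0.3231, 0.1326]
orientation: [[-0.194, 0.981, 0.004], [0.981, 0.194, -0.004], [-0.004, 0.003, -1.0]]
ft_force: [0.5, 1.4, -1.1]
gripper_width: 0.0551
```

>>> {"op": "move_arm", "data": {
  "offset": [
    [0.06,0.2,0],
    [0.12,0.4,0],
    [0.18,0.6,0],
    [0.24,0.8,0],
    [0.3,1,0]
  ],
  "angular": [
    [0,0,0],
    [0,0,0],
    [0,0,0],
    [0,0,0],
    [0,0,0]
  ]
}}

```text
time: 36.62
tcp_pos: [0.5101, -0.0691, 0.1304]
orientation: [[-0.198, 0.98, 0.001], [0.98, 0.198, -0.0], [-0.0, 0.0, -1.0]]
ft_force: [-0.3, -0.7, -1.4]
gripper_width: 0.0551
```

>>> {"op": "move_arm", "data": {
  "offset": [
    [0.04,0.2,0],
    [0.08,0.4,0],
    [0.12,0.6,0],
    [0.16,0.8,0],
    [0.2,1,0]
  ],
  "angular": [
    [0,0,0],
    [0,0,0],
    [0,0,0],
    [0,0,0],
    [0,0,0]
  ]
}}

```text
time: 37.25
tcp_pos: [0.5601, 0.1806, 0.1303]
orientation: [[-0.198, 0.98, 0.0], [0.98, 0.198, -0.0], [-0.0, 0.0, -1.0]]
ft_force: [0.7, -0.9, -1.8]
gripper_width: 0.0559
```

>>> {"op": "move_arm", "data": {
  "offset": [
    [0,0.2,0],
    [0,0.4,0],
    [0,0.52,0],
    [0,0.56,-0.08],
    [0,0.56,-0.16]
  ],
  "angular": [
    [0,0,0],
    [0,0,0],
    [0,0,0],
    [0,0,0],
    [0,0,0]
  ]
}}

```text
time: 37.88
tcp_pos: [0.5595, 0.3184, 0.088]
orientation: [[-0.199, 0.98, -0.001], [0.98, 0.199, -0.002], [-0.001, -0.001, -1.0]]
ft_force: [0.2, -1.2, -2.7]
gripper_width: 0.0555
```

>>> {"op": "move_arm", "data": {
  "offset": [
    [0,0,-0.08],
    [0,0,-0.15],
    [0,0,-0.2],
    [0,0,-0.22],
    [0,0,-0.22]
  ],
  "angular": [
    [0,0,0],
    [0,0,0],
    [0,0,0],
    [0,0,0],
    [0,0,0]
  ]
}}

```text
time: 38.5
tcp_pos: [0.5603, 0.3196, 0.0349]
orientation: [[-0.198, 0.98, 0.0], [0.98, 0.198, 0.0], [0.0, 0.0, -1.0]]
ft_force: [-0.3, -0.2, -1.5]
gripper_width: 0.0553
```

```bash
python3 - <<'E'
from obj import *
st(); im,d,K,R,t=snap("wrist","wV"); st(); an("wV.npz")
P=cloud(d,K,R,t); Z=P[:,:,2]; m=(Z>.066)&(Z<.08)&(P[:,:,0]>.5)&(P[:,:,0]<.6)&(np.abs(P[:,:,1]-.32)<.0275); m[350:]=False
m=cv2.morphologyEx(m.astype(np.uint8),cv2.MORPH_OPEN,np.ones((3,3)))>0
tiltrep(P,m,"box");print(rect(P[m][:,:2]))
E
```

```text
t 38.5 tcp [0.5603 0.3196 0.0349] yaw 101.44 z [ 3.e-04  3.e-04 -1.e+00] F [-0.3 -0.2 -1.5] w 0.0553 q7 1.17
t 38.55 tcp [0.5605 0.3198 0.0354] yaw 101.44 z [ 9.e-04  8.e-04 -1.e+00] F [ 0.5  0.2 -2.1] w 0.0555 q7 1.17
case 740 [0.5336 0.3137 0.0436] rect [533.7 313.9] [ 2.5 55.1] 11.6 zpct [0.0409 0.0436 0.0465]
boxtop 21628 [0.5565 0.3184 0.0702] rect [559.8 319. ] [53.3 83.1] 11.23 zpct [0.0694 0.0703 0.0713]
tape 22847 [0.5465 0.3166 0.1134] rect [554.5 318. ] [ 30.1 128.6] 11.01 zpct [0.1045 0.1139 0.1234]
tapetop 1665 [0.5423 0.3159 0.124 ] rect [541.8 315.5] [ 4.5 52.3] 11.4 zpct [0.1227 0.124  0.1258]
rim 13287 [0.5137 0.3041 0.0124] rect [524.2 307.2] [159.9 166.2] 12.13 zpct [0.0103 0.0126 0.014 ]
box 15302 zmed 0.0705 slope [0.0159 0.0245] std 0.0013
(array([551.8, 319.2]), array([37.8, 59.4]), 11.44)
```

View pics/wV.png

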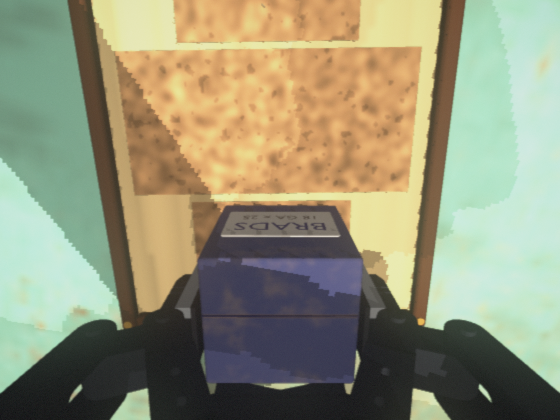

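>>> {"op": "move_arm", "data": {
  "offset": [
    [0.004,0.003,-0.004],
    [0.004,0.003,-0.01],
    [0.004,0.003,-0.01]
  ],
  "angular": [
    [0,0,0],
    [0,0,0],
    [0,0,0]
  ]
}}

```text
time: 38.92
tcp_pos: [0.5617, 0.3208, 0.0336]
orientation: [[-0.199, 0.98, 0.001], [0.98, 0.199, 0.001], [0.001, 0.002, -1.0]]
ft_force: [-1.4, 0.7, 4.8]
gripper_width: 0.0554
```

>>> {"op": "move_arm", "data": {
  "offset": [
    [0,0,0],
    [0,0,0],
    [0,0,0],
    [0,0,0]
  ],
  "angular": [
    [0,0,0],
    [0,0,0],
    [0,0,0],
    [0,0,0]
  ],
  "claw": -1
}}

```text
time: 39.42
tcp_pos: [0.561, 0.3202, 0.0322]
orientation: [[-0.198, 0.98, -0.0], [0.98, 0.198, -0.0], [0.0, -0.0, -1.0]]
ft_force: [0.3, 0.0, 0.4]
gripper_width: 0.0854
```

>>> {"op": "move_arm", "data": {
  "offset": [
    [0,0,0.1],
    [0,0,0.3],
    [0,0,0.47],
    [0,0,0.47],
    [0,0,0.47]
  ],
  "angular": [
    [0,0,0],
    [0,0,0],
    [0,0,0],
    [0,0,0],
    [0,0,0]
  ]
}}

```text
time: 40.05
tcp_pos: [0.5605, 0.3199, 0.1492]
orientation: [[-0.198, 0.98, -0.001], [0.98, 0.198, -0.001], [-0.0, -0.001, -1.0]]
ft_force: [-0.3, 0.4, -1.3]
gripper_width: 0.0852
```

```bash
python3 - <<'E'
from obj import *
st(); im,d,K,R,t=snap("wrist","wW"); st(); an("wW.npz")
E
```

```text
t 40.05 tcp [0.5605 0.3199 0.1492] yaw 101.45 z [-1.e-03 -5.e-04 -1.e+00] F [-0.3  0.4 -1.3] w 0.0852 q7 1.18
t 40.1 tcp [0.5601 0.3197 0.1484] yaw 101.45 z [-0.0024 -0.0014 -1.    ] F [ 0.2 -0.3 -0.1] w 0.0852 q7 1.18
case 24 [0.532  0.3288 0.044 ] rect [532.1 328.5] [0.9 8. ] 12.45 zpct [0.0411 0.0445 0.0465]
boxtop 6252 [0.5596 0.3201 0.069 ] rect [560.9 320.5] [52.3 56. ] 11.34 zpct [0.0681 0.069  0.0701]
rim 6862 [0.5141 0.3048 0.0124] rect [511.6 304.6] [186.8 166.5] 12.16 zpct [0.0102 0.0126 0.0141]
```

View pics/wW.png

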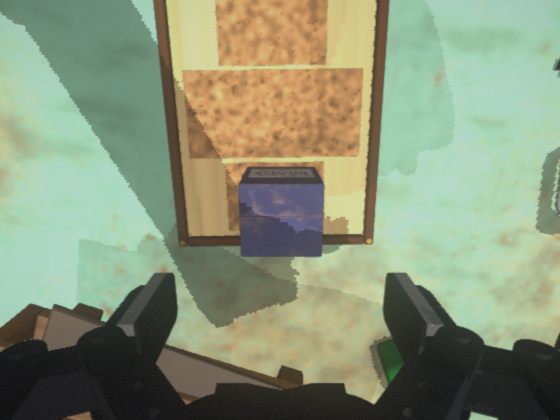

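>>> {"op": "move_arm", "data": {
  "offset": [
    [-0.04,-0.2,0.1],
    [-0.08,-0.44,0.16],
    [-0.12,-0.68,0.16],
    [-0.16,-0.92,0.16]
  ],
  "angular": [
    [0,0,0],
    [0,0,0],
    [0,0,0],
    [0,0,0]
  ]
}}

```text
time: 40.6
tcp_pos: [0.5197, 0.0881, 0.1885]
orientation: [[-0.199, 0.98, -0.002], [0.98, 0.199, -0.001], [-0.0, -0.002, -1.0]]
ft_force: [0.6, -0.5, 0.0]
gripper_width: 0.0853
```

>>> {"op": "move_arm", "data": {
  "offset": [
    [-0.04,-0.24,0],
    [-0.08,-0.48,0],
    [-0.12,-0.72,0],
    [-0.16,-0.96,0]
  ],
  "angular": [
    [0,0,0],
    [0,0,0],
    [0,0,0],
    [0,0,0]
  ]
}}

```text
time: 41.1
tcp_pos: [0.4795, -0.1513, 0.1884]
orientation: [[-0.199, 0.98, -0.003], [0.98, 0.199, 0.0], [0.001, -0.002, -1.0]]
ft_force: [0.4, -0.8, 1.1]
gripper_width: 0.0853
```

>>> {"op": "move_arm", "data": {
  "offset": [
    [-0.02,-0.2,-0.04],
    [-0.046,-0.403,-0.1],
    [-0.046,-0.403,-0.16],
    [-0.046,-0.403,-0.16],
    [-0.046,-0.403,-0.16]
  ],
  "angular": [
    [0,0,0],
    [0,0,0],
    [0,0,0],
    [0,0,0],
    [0,0,0]
  ]
}}

```text
time: 41.72
tcp_pos: [0.47, -0.2487, 0.1495]
orientation: [[-0.201, 0.98, -0.001], [0.98, 0.201, 0.001], [0.001, -0.0, -1.0]]
ft_force: [-0.1, -0.5, 0.5]
gripper_width: 0.0854
```

```bash
python3 - <<'E'
from obj import *
st(); im,d,K,R,t=snap("wrist","wX"); st()
P=cloud(d,K,R,t); m=(P[:,:,2]>.060)&(P[:,:,2]<.072)&(d>0); m[290:]=False
m=cv2.morphologyEx(m.astype(np.uint8),cv2.MORPH_OPEN,np.ones((3,3)))
n,l,s,c=cv2.connectedComponentsWithStats(m)
for i in range(1,n):
    if s[i,4]>300: q=P[l==i]; print(s[i],q.mean(0).round(4),rect(q[:,:2]))
E
```

```text
t 41.73 tcp [ 0.47   -0.2487  0.1495] yaw 101.6 z [-6.0e-04  1.1e-03 -1.0e+00] F [-0.1 -0.5  0.5] w 0.0854 q7 2.27
t 41.77 tcp [ 0.4703 -0.249   0.15  ] yaw 101.6 z [ 3.e-04  6.e-04 -1.e+00] F [ 0.5 -0.1 -0.5] w 0.0854 q7 2.27
[ 231  178   92   77 6734] [ 0.4687 -0.2513  0.0652] (array([ 470.2, -251. ]), array([54. , 60.5]), 11.54)
[  69  239   68   46 2495] [ 0.5261 -0.3637  0.0642] (array([ 529.4, -366.7]), array([36.1, 47.2]), 12.72)
```

View pics/wX.png

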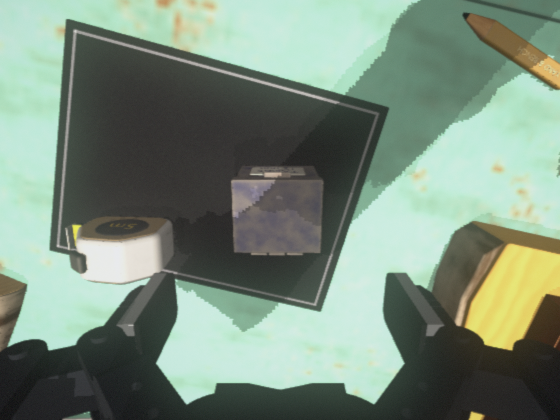

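>>> {"op": "move_arm", "data": {
  "offset": [
    [0,0,-0.12],
    [0,0,-0.26],
    [0,0,-0.4],
    [0,0,-0.486],
    [0,0,-0.486]
  ],
  "angular": [
    [0,0,0],
    [0,0,0],
    [0,0,0],
    [0,0,0],
    [0,0,0]
  ]
}}

```text
time: 42.4
tcp_pos: [0.4691, -0.2489, 0.0274]
orientation: [[-0.2, 0.98, -0.002], [0.98, 0.2, 0.002], [0.002, -0.002, -1.0]]
ft_force: [-0.1, 1.3, -0.3]
gripper_width: 0.0858
```

>>> {"op": "move_arm", "data": {
  "offset": [
    [0,0,0],
    [0,0,0],
    [0,0,0],
    [0,0,0]
  ],
  "angular": [
    [0,0,0],
    [0,0,0],
    [0,0,0],
    [0,0,0]
  ],
  "claw": 1,
  "newtons": 35
}}

```text
time: 42.9
tcp_pos: [0.471, -0.2507, 0.0299]
orientation: [[-0.199, 0.98, 0.003], [0.98, 0.199, -0.0], [-0.001, 0.003, -1.0]]
ft_force: [-0.4, 1.5, 6.3]
gripper_width: 0.059
```

>>> {"op": "move_arm", "data": {
  "offset": [
    [0,0,0.05],
    [0,0,0.15],
    [0,0,0.28],
    [0,0.05,0.38],
    [0,0.2,0.4]
  ],
  "angular": [
    [0,0,0],
    [0,0,0],
    [0,0,0],
    [0,0,0],
    [0,0,0]
  ]
}}

```text
time: 43.52
tcp_pos: [0.4704, -0.2028, 0.131]
orientation: [[-0.194, 0.981, 0.004], [0.981, 0.194, -0.003], [-0.003, 0.004, -1.0]]
ft_force: [0.3, 1.2, -1.5]
gripper_width: 0.0584
```

>>> {"op": "move_arm", "data": {
  "offset": [
    [-0.02,0.2,0],
    [-0.04,0.4,0],
    [-0.06,0.6,0],
    [-0.08,0.8,0],
    [-0.1,1,0]
  ],
  "angular": [
    [0,0,0],
    [0,0,0],
    [0,0,0],
    [0,0,0],
    [0,0,0]
  ]
}}

```text
time: 44.15
tcp_pos: [0.444, 0.0507, 0.129]
orientation: [[-0.198, 0.98, 0.001], [0.98, 0.198, -0.0], [-0.0, 0.001, -1.0]]
ft_force: [0.5, 0.4, -2.1]
gripper_width: 0.0586
```

>>> {"op": "move_arm", "data": {
  "offset": [
    [-0.01,0.2,0],
    [-0.02,0.4,0],
    [-0.034,0.6,0],
    [-0.034,0.78,0],
    [-0.034,0.921,0]
  ],
  "angular": [
    [0,0,0],
    [0,0,0],
    [0,0,0],
    [0,0,0],
    [0,0,0]
  ]
}}

```text
time: 44.78
tcp_pos: [0.4356, 0.2815, 0.1288]
orientation: [[-0.2, 0.98, 0.0], [0.98, 0.2, 0.0], [0.0, 0.001, -1.0]]
ft_force: [-0.1, -0.7, -1.5]
gripper_width: 0.0585
```

>>> {"op": "move_arm", "data": {
  "offset": [
    [0,0,-0.06],
    [0,0,-0.18],
    [0,0,-0.3],
    [0,0,-0.366],
    [0,0,-0.366]
  ],
  "angular": [
    [0,0,0],
    [0,0,0],
    [0,0,0],
    [0,0,0],
    [0,0,0]
  ]
}}

```text
time: 45.4
tcp_pos: [0.4353, 0.2783, 0.0359]
orientation: [[-0.197, 0.98, -0.002], [0.98, 0.197, -0.002], [-0.002, -0.003, -1.0]]
ft_force: [0.6, 1.0, -0.7]
gripper_width: 0.0588
```

>>> {"op": "move_arm", "data": {
  "offset": [
    [0,0,-0.006],
    [0,0,-0.012],
    [0,0,-0.012]
  ],
  "angular": [
    [0,0,0],
    [0,0,0],
    [0,0,0]
  ]
}}

```text
time: 45.78
tcp_pos: [0.4364, 0.28, 0.0344]
orientation: [[-0.198, 0.98, 0.001], [0.98, 0.198, 0.001], [0.001, 0.001, -1.0]]
ft_force: [-1.2, 0.2, -1.9]
gripper_width: 0.0589
```

```bash
python3 - <<'E'
from obj import *
st(); im,d,K,R,t=snap("wrist","wY"); st(); an("wY.npz")
E
```

```text
t 45.77 tcp [0.4364 0.28   0.0344] yaw 101.45 z [ 9.e-04  8.e-04 -1.e+00] F [-1.2  0.2 -1.9] w 0.0589 q7 1.09
t 45.83 tcp [0.4363 0.2799 0.0343] yaw 101.44 z [ 7.e-04  6.e-04 -1.e+00] F [-0.4 -0.1 -1.8] w 0.0588 q7 1.09
tin 23222 [0.4324 0.2789 0.0696] rect [436.1 279.4] [55.1 86.5] 11.11 zpct [0.0688 0.0697 0.0706]
rim 11452 [0.4147 0.2896 0.0126] rect [466.4 294.5] [153.9 166.2] 11.91 zpct [0.0112 0.0128 0.0141]
```

View pics/wY.png

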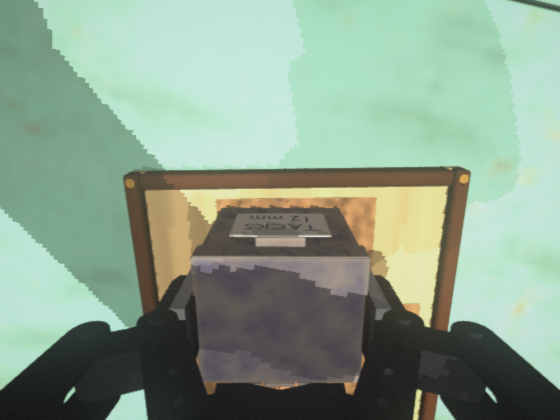

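>>> {"op": "move_arm", "data": {
  "offset": [
    [0,0,-0.006],
    [0,0,-0.012],
    [0,0,-0.012]
  ],
  "angular": [
    [0,0,0],
    [0,0,0],
    [0,0,0]
  ]
}}

```text
time: 46.2
tcp_pos: [0.4362, 0.2799, 0.0319]
orientation: [[-0.198, 0.98, 0.0], [0.98, 0.198, 0.0], [0.0, 0.0, -1.0]]
ft_force: [-2.1, -1.4, 6.9]
gripper_width: 0.059
```

Contact felt. Release and rise.

>>> {"op": "move_arm", "data": {
  "offset": [
    [0,0,0],
    [0,0,0],
    [0,0,0],
    [0,0,0]
  ],
  "angular": [
    [0,0,0],
    [0,0,0],
    [0,0,0],
    [0,0,0]
  ],
  "claw": -1
}}

```text
time: 46.7
tcp_pos: [0.436, 0.2797, 0.0307]
orientation: [[-0.198, 0.98, -0.0], [0.98, 0.198, -0.0], [-0.0, -0.0, -1.0]]
ft_force: [-0.2, -0.3, 0.6]
gripper_width: 0.0857
```

>>> {"op": "move_arm", "data": {
  "offset": [
    [0,0,0.1],
    [0,0,0.3],
    [0,0,0.47],
    [0,0,0.6],
    [0,0,0.6]
  ],
  "angular": [
    [0,0,0],
    [0,0,0],
    [0,0,0],
    [0,0,0],
    [0,0,0]
  ]
}}

```text
time: 47.32
tcp_pos: [0.4377, 0.281, 0.1837]
orientation: [[-0.198, 0.98, 0.005], [0.98, 0.198, 0.004], [0.003, 0.006, -1.0]]
ft_force: [-0.3, 0.3, -1.5]
gripper_width: 0.0851
```

```bash
python3 - <<'E'
from obj import *
st(); im,d,K,R,t=snap("wrist","wZ"); st(); an("wZ.npz")
E
```

```text
t 47.33 tcp [0.4377 0.281  0.1837] yaw 101.44 z [ 0.005   0.0038 -1.    ] F [-0.3  0.3 -1.5] w 0.0851 q7 1.11
t 47.38 tcp [0.4365 0.2801 0.1817] yaw 101.44 z [ 0.0019  0.0015 -1.    ] F [ 0.3 -0.2 -1.1] w 0.0852 q7 1.11
case 234 [0.5351 0.3151 0.0436] rect [535.  315.3] [ 3.  55.3] 11.39 zpct [0.041  0.0436 0.0463]
tin 5321 [0.4342 0.2792 0.0672] rect [435.8 279.6] [54.2 60.3] 11.33 zpct [0.0664 0.0672 0.0683]
boxtop 3369 [0.5586 0.3197 0.0689] rect [560.3 320.4] [53. 56.] 10.72 zpct [0.068 0.069 0.07 ]
rim 6315 [0.4751 0.2967 0.0125] rect [497.2 301.4] [216.2 166.5] 12.18 zpct [0.0109 0.0127 0.0141]
```

View pics/wZ.png

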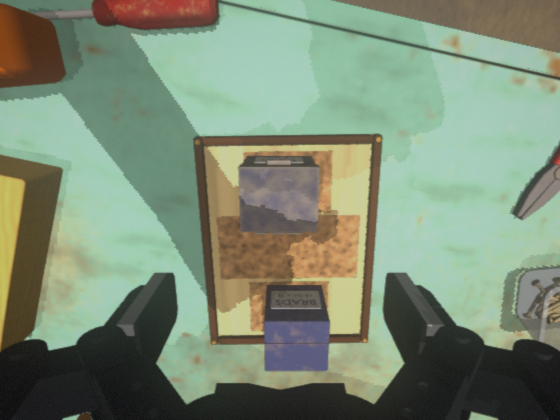

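>>> {"op": "move_arm", "data": {
  "offset": [
    [0.02,-0.2,0.02],
    [0.05,-0.4,0.06],
    [0.09,-0.6,0.08],
    [0.13,-0.8,0.08],
    [0.16,-1,0.08]
  ],
  "angular": [
    [0,0,-0.15],
    [0,0,-0.3],
    [0,0,-0.46],
    [0,0,-0.61],
    [0,0,-0.76]
  ]
}}

```text
time: 48.0
tcp_pos: [0.4752, 0.028, 0.1994]
orientation: [[0.566, 0.825, -0.002], [0.825, -0.566, -0.001], [-0.002, -0.002, -1.0]]
ft_force: [0.8, -0.1, -0.4]
gripper_width: 0.0855
```

>>> {"op": "move_arm", "data": {
  "offset": [
    [0.04,-0.2,0],
    [0.08,-0.4,0],
    [0.12,-0.6,0],
    [0.16,-0.8,0],
    [0.2,-1,0]
  ],
  "angular": [
    [0,0,-0.15],
    [0,0,-0.3],
    [0,0,-0.46],
    [0,0,-0.61],
    [0,0,-0.76]
  ]
}}

```text
time: 48.62
tcp_pos: [0.5252, -0.2214, 0.199]
orientation: [[0.985, 0.173, -0.003], [0.173, -0.985, 0.001], [-0.003, -0.001, -1.0]]
ft_force: [1.5, -0.7, 0.6]
gripper_width: 0.0853
```

>>> {"op": "move_arm", "data": {
  "offset": [
    [0.01,-0.2,0],
    [0.016,-0.4,0],
    [0.016,-0.569,-0.06],
    [0.016,-0.569,-0.2],
    [0.016,-0.569,-0.24]
  ],
  "angular": [
    [0,0,0],
    [0,0,0],
    [0,0,0],
    [0,0,0],
    [0,0,0]
  ]
}}

```text
time: 49.25
tcp_pos: [0.5276, -0.3612, 0.1366]
orientation: [[0.984, 0.177, -0.007], [0.177, -0.984, 0.004], [-0.006, -0.005, -1.0]]
ft_force: [-0.2, 0.2, -0.2]
gripper_width: 0.0852
```

```bash
python3 - <<'E'
from obj import *
st(); im,d,K,R,t=snap("wrist","wa"); st()
P=cloud(d,K,R,t)
for v in range(165,296,10):
    m=(P[v,:,2]>.04)&(P[v,:,2]<.09)&(np.abs(P[v,:,0]-.53)<.04)&(d[v]>0); u=np.where(m)[0]
    if len(u)>3: a,b=P[v,u.min()],P[v,u.max()]; print(v,u.min(),u.max(),a.round(4),b.round(4),((a+b)/2).round(4))
E
```

```text
t 49.25 tcp [ 0.5276 -0.3612  0.1366] yaw 10.19 z [-0.0066  0.0037 -1.    ] F [-0.2  0.2 -0.2] w 0.0852 q7 0.93
t 49.3 tcp [ 0.5282 -0.3606  0.1367] yaw 10.26 z [-0.0061  0.0037 -1.    ] F [ 0.3  1.6 -0.4] w 0.0856 q7 0.93
175 258 308 [ 0.5064 -0.3369  0.0462] [ 0.5394 -0.3311  0.0457] [ 0.5229 -0.334   0.0459]
185 257 309 [ 0.507  -0.3427  0.0509] [ 0.5407 -0.3364  0.0519] [ 0.5239 -0.3395  0.0514]
195 256 309 [ 0.5075 -0.3485  0.0548] [ 0.5415 -0.3418  0.0571] [ 0.5245 -0.3452  0.0559]
205 256 309 [ 0.5088 -0.3532  0.0618] [ 0.5424 -0.3476  0.06  ] [ 0.5256 -0.3504  0.0609]
215 256 309 [ 0.5099 -0.3594  0.0631] [ 0.5434 -0.3535  0.0627] [ 0.5266 -0.3564  0.0629]
225 256 309 [ 0.5109 -0.3667  0.0616] [ 0.545  -0.3607  0.0611] [ 0.528  -0.3637  0.0613]
235 256 308 [ 0.512  -0.3746  0.059 ] [ 0.5458 -0.3677  0.0609] [ 0.5289 -0.3711  0.06  ]
245 257 308 [ 0.5138 -0.3815  0.0592] [ 0.5475 -0.3756  0.0585] [ 0.5307 -0.3785  0.0589]
255 272 300 [ 0.5248 -0.3854  0.0625] [ 0.5452 -0.3888  0.0468] [ 0.535  -0.3871  0.0546]
```

View pics/wa.png

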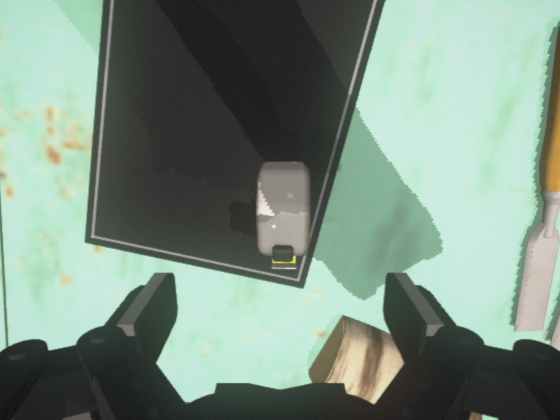

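>>> {"op": "move_arm", "data": {
  "offset": [
    [0,0,-0.12],
    [0,0,-0.26],
    [0,0,-0.4],
    [0,0,-0.484],
    [0,0,-0.484]
  ],
  "angular": [
    [0,0,0],
    [0,0,0],
    [0,0,0],
    [0,0,0],
    [0,0,0]
  ]
}}

```text
time: 49.92
tcp_pos: [0.5296, -0.3614, 0.0188]
orientation: [[0.984, 0.179, -0.002], [0.179, -0.984, 0.002], [-0.002, -0.002, -1.0]]
ft_force: [-0.2, 0.0, 0.2]
gripper_width: 0.0858
```

>>> {"op": "move_arm", "data": {
  "offset": [
    [0,0,0],
    [0,0,0],
    [0,0,0],
    [0,0,0],
    [0,0,0]
  ],
  "angular": [
    [0,0,0],
    [0,0,0],
    [0,0,0],
    [0,0,0],
    [0,0,0]
  ],
  "claw": 1,
  "newtons": 40
}}

```text
time: 50.55
tcp_pos: [0.5307, -0.3631, 0.021]
orientation: [[0.984, 0.178, 0.002], [0.178, -0.984, -0.001], [0.002, 0.001, -1.0]]
ft_force: [-0.0, 0.0, 6.1]
gripper_width: 0.0337
```

>>> {"op": "move_arm", "data": {
  "offset": [
    [0,0,0.05],
    [0,0,0.18],
    [0,0,0.34],
    [0,0,0.5],
    [0,0.1,0.6]
  ],
  "angular": [
    [0,0,0],
    [0,0,0],
    [0,0,0],
    [0,0,0],
    [0,0,0]
  ]
}}

```text
time: 51.18
tcp_pos: [0.5293, -0.3401, 0.1721]
orientation: [[0.985, 0.174, 0.001], [0.174, -0.985, -0.003], [0.001, 0.003, -1.0]]
ft_force: [0.2, 0.7, -3.8]
gripper_width: 0.0336
```

>>> {"op": "move_arm", "data": {
  "offset": [
    [0.01,0.18,0],
    [0.02,0.36,0],
    [0.03,0.54,0],
    [0.04,0.72,0],
    [0.05,0.9,0]
  ],
  "angular": [
    [0,0,0],
    [0,0,0],
    [0,0,0],
    [0,0,0],
    [0,0,0]
  ]
}}

```text
time: 51.8
tcp_pos: [0.5417, -0.1109, 0.1697]
orientation: [[0.984, 0.178, -0.001], [0.178, -0.984, 0.0], [-0.001, -0.0, -1.0]]
ft_force: [0.1, 0.3, -3.3]
gripper_width: 0.0335
```

>>> {"op": "move_arm", "data": {
  "offset": [
    [0.01,0.18,0],
    [0.02,0.36,0],
    [0.03,0.54,0],
    [0.04,0.72,0],
    [0.05,0.9,0]
  ],
  "angular": [
    [0,0,0],
    [0,0,0],
    [0,0,0],
    [0,0,0],
    [0,0,0]
  ]
}}

```text
time: 52.42
tcp_pos: [0.5542, 0.1136, 0.1696]
orientation: [[0.984, 0.178, -0.001], [0.178, -0.984, -0.0], [-0.001, 0.0, -1.0]]
ft_force: [0.6, -0.2, -3.4]
gripper_width: 0.0334
```

>>> {"op": "move_arm", "data": {
  "offset": [
    [0.008,0.18,0],
    [0.016,0.36,0],
    [0.024,0.54,0],
    [0.024,0.72,0],
    [0.024,0.833,0]
  ],
  "angular": [
    [0,0,0],
    [0,0,0],
    [0,0,0],
    [0,0,0],
    [0,0,0]
  ]
}}

```text
time: 53.05
tcp_pos: [0.5595, 0.3236, 0.1692]
orientation: [[0.984, 0.181, -0.002], [0.181, -0.984, 0.0], [-0.002, -0.0, -1.0]]
ft_force: [-0.1, -0.1, -3.4]
gripper_width: 0.0335
```

>>> {"op": "move_arm", "data": {
  "offset": [
    [0,0,-0.06],
    [0,0,-0.16],
    [0,0,-0.26],
    [0,0,-0.31],
    [0,0,-0.31]
  ],
  "angular": [
    [0,0,0],
    [0,0,0],
    [0,0,0],
    [0,0,0],
    [0,0,0]
  ]
}}

```text
time: 53.68
tcp_pos: [0.5603, 0.3194, 0.0912]
orientation: [[0.984, 0.177, -0.002], [0.177, -0.984, -0.002], [-0.002, 0.002, -1.0]]
ft_force: [0.9, 0.4, -2.1]
gripper_width: 0.0332
```

```bash
python3 - <<'E'
from obj import *
st(); im,d,K,R,t=snap("wrist","wb"); st()
P=cloud(d,K,R,t); an("wb.npz")
for f in("wE.npz","wb.npz"):
  im,d,K,R,t=load(f); P=cloud(d,K,R,t)
  for v in range(240,275,10):
    m=(P[v,:,2]>.110)&(np.abs(P[v,:,0]-.56)<.03)&(d[v]>0); u=np.where(m)[0]
    if len(u)>3: a,b=P[v,u.min()],P[v,u.max()]; print(f,v,u.min(),u.max(),a.round(4),b.round(4),((a+b)/2).round(4))
E
```

```text
t 53.67 tcp [0.5603 0.3194 0.0912] yaw 10.2 z [-0.0021 -0.0019 -1.    ] F [ 0.9  0.4 -2.1] w 0.0332 q7 -0.27
t 53.73 tcp [0.5612 0.3201 0.0923] yaw 10.2 z [-1.e-04 -6.e-04 -1.e+00] F [ 0.2  0.  -2. ] w 0.0337 q7 -0.27
case 24 [0.5345 0.3439 0.0436] rect [534.5 343.9] [4.3 0.5] 14.65 zpct [0.0411 0.0433 0.0463]
tin 9027 [0.4389 0.2809 0.0671] rect [435.6 280.1] [55.1 61.9] 9.52 zpct [0.0664 0.0672 0.0681]
boxtop 1041 [0.5677 0.342  0.0686] rect [558.5 332.8] [52.1 32.3] 11.0 zpct [0.0673 0.0688 0.0698]
tape 27858 [0.5588 0.3293 0.1332] rect [562.6 325.8] [93.2 56.5] 10.01 zpct [0.1186 0.1344 0.1487]
tapetop 23555 [0.5596 0.3268 0.1367] rect [562.9 323.7] [93.3 52.3] 9.92 zpct [0.127  0.1352 0.1488]
rim 9532 [0.4883 0.3512 0.0126] rect [496.9 302. ] [216.3 165.9] 12.35 zpct [0.0111 0.0127 0.0143]
wE.npz 240 231 327 [0.5392 0.3458 0.1102] [0.5728 0.3519 0.1105] [0.556  0.3489 0.1103]
wE.npz 250 230 329 [0.5396 0.3431 0.1129] [0.5738 0.3494 0.1132] [0.5567 0.3462 0.113 ]
wE.npz 260 229 330 [0.5399 0.3401 0.1147] [0.5748 0.3459 0.1137] [0.5573 0.343  0.1142]
wE.npz 270 229 330 [0.5406 0.3376 0.1172] [0.5747 0.344  0.1176] [0.5576 0.3408 0.1174]
wb.npz 240 231 328 [0.537  0.3436 0.1175] [0.571  0.3495 0.1171] [0.554  0.3465 0.1173]
wb.npz 250 230 329 [0.5374 0.341  0.1204] [0.5714 0.3472 0.1205] [0.5544 0.3441 0.1205]
wb.npz 260 229 330 [0.5377 0.3378 0.1218] [0.5724 0.3439 0.1213] [0.555  0.3408 0.1215]
wb.npz 270 229 330 [0.5385 0.3361 0.1256] [0.5726 0.3413 0.1239] [0.5555 0.3387 0.1248]
```

View pics/wb.png

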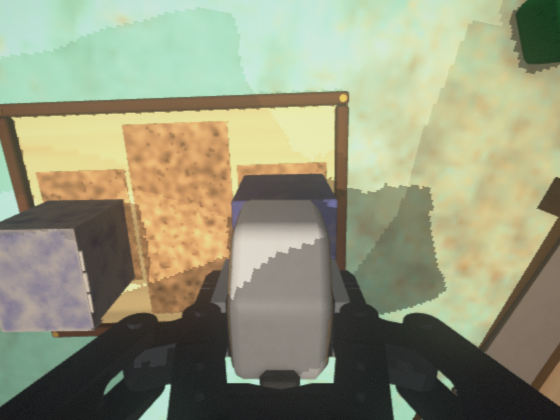

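>>> {"op": "move_arm", "data": {
  "offset": [
    [0.002,0.002,-0.01],
    [0.002,0.002,-0.02],
    [0.002,0.002,-0.02]
  ],
  "angular": [
    [0,0,0],
    [0,0,0],
    [0,0,0]
  ]
}}

```text
time: 54.1
tcp_pos: [0.5615, 0.3213, 0.0875]
orientation: [[0.984, 0.178, 0.0], [0.178, -0.984, 0.0], [0.0, -0.0, -1.0]]
ft_force: [1.0, 0.8, -3.2]
gripper_width: 0.0335
```

>>> {"op": "move_arm", "data": {
  "offset": [
    [0,0,-0.004],
    [0,0,-0.008],
    [0,0,-0.008]
  ],
  "angular": [
    [0,0,0],
    [0,0,0],
    [0,0,0]
  ]
}}

```text
time: 54.48
tcp_pos: [0.5615, 0.3212, 0.0852]
orientation: [[0.984, 0.178, -0.0], [0.178, -0.984, -0.0], [-0.0, 0.0, -1.0]]
ft_force: [-0.6, -1.0, -3.4]
gripper_width: 0.0335
```

>>> {"op": "move_arm", "data": {
  "offset": [
    [0,0,-0.004],
    [0,0,-0.006],
    [0,0,-0.006]
  ],
  "angular": [
    [0,0,0],
    [0,0,0],
    [0,0,0]
  ]
}}

```text
time: 54.85
tcp_pos: [0.5617, 0.3213, 0.0851]
orientation: [[0.984, 0.178, 0.0], [0.178, -0.984, 0.0], [0.0, -0.0, -1.0]]
ft_force: [-3.1, -1.2, 6.0]
gripper_width: 0.0334
```

>>> {"op": "move_arm", "data": {
  "offset": [
    [0,0,0],
    [0,0,0],
    [0,0,0],
    [0,0,0]
  ],
  "angular": [
    [0,0,0],
    [0,0,0],
    [0,0,0],
    [0,0,0]
  ],
  "claw": -1
}}

```text
time: 55.35
tcp_pos: [0.5616, 0.3213, 0.0838]
orientation: [[0.984, 0.178, 0.0], [0.178, -0.984, 0.0], [0.0, 0.0, -1.0]]
ft_force: [-0.6, 0.0, 0.2]
gripper_width: 0.0854
```

>>> {"op": "move_arm", "data": {
  "offset": [
    [0,0,0.08],
    [0,0,0.24],
    [0,0,0.42],
    [0,0,0.6],
    [0,0,0.68]
  ],
  "angular": [
    [0,0,0],
    [0,0,0],
    [0,0,0],
    [0,0,0],
    [0,0,0]
  ]
}}

```text
time: 55.98
tcp_pos: [0.5631, 0.3217, 0.2591]
orientation: [[0.984, 0.177, 0.006], [0.177, -0.984, 0.004], [0.006, -0.003, -1.0]]
ft_force: [0.6, -0.2, -0.5]
gripper_width: 0.0852
```

>>> {"op": "move_arm", "data": {
  "offset": [
    [0,0,0],
    [0,0,0],
    [0,0,0]
  ],
  "angular": [
    [0,0,0],
    [0,0,0],
    [0,0,0]
  ]
}}

```text
time: 56.35
tcp_pos: [0.5608, 0.3209, 0.2524]
orientation: [[0.984, 0.178, -0.002], [0.178, -0.984, -0.001], [-0.002, 0.001, -1.0]]
ft_force: [-0.5, -0.1, -0.2]
gripper_width: 0.0854
```

```bash
python3 - <<'E'
from obj import *
st(); im,d,K,R,t=snap("wrist","wc"); st()
print("before");an("wC.npz");print("now");an("wc.npz"); snap("top","tc")
im=cv2.imread("pics/tc.png")[180:290,210:460]; cv2.imwrite("pics/tcc.png",cv2.resize(im,None,fx=3,fy=3))
E
```

```text
t 56.35 tcp [0.5608 0.3209 0.2524] yaw 10.25 z [-0.0021 -0.0015 -1.    ] F [-0.5 -0.1 -0.2] w 0.0854 q7 -0.31
t 56.4 tcp [0.5609 0.321  0.2525] yaw 10.25 z [-0.0019 -0.0014 -1.    ] F [ 0.2 -0.1  0.7] w 0.0855 q7 -0.31
before
case 7693 [0.4968 0.3006 0.0438] rect [495.9 296.9] [ 65.4 129.9] 12.95 zpct [0.0428 0.0438 0.045 ]
tin 3392 [0.436  0.2805 0.0672] rect [436.5 279.6] [54.4 60.5] 11.42 zpct [0.0662 0.0672 0.0683]
boxtop 632 [0.5596 0.3225 0.0689] rect [561.1 320.4] [51.6 56. ] 10.98 zpct [0.0679 0.0689 0.0701]
tape 3326 [0.5582 0.3276 0.1245] rect [559.2 321.3] [35.8 66.7] 9.73 zpct [0.1148 0.1269 0.1306]
tapetop 2371 [0.5594 0.3211 0.1279] rect [560.  318.5] [34.8 49.2] 10.85 zpct [0.1246 0.1282 0.1309]
rim 4348 [0.5017 0.3253 0.0126] rect [496.7 301.7] [216.  166.1] 12.19 zpct [0.0112 0.0127 0.0143]
now
tin 3323 [0.4348 0.2808 0.0672] rect [435.5 279.8] [54.6 61.1] 11.78 zpct [0.0662 0.0672 0.0683]
boxtop 615 [0.5682 0.3254 0.0689] rect [560.6 321.2] [51.9 55.2] 11.27 zpct [0.0679 0.0689 0.0702]
tape 3311 [0.5577 0.3279 0.1245] rect [558.8 321.8] [35.2 66.6] 9.75 zpct [0.1151 0.127  0.1307]
tapetop 2375 [0.5587 0.3217 0.1278] rect [559.3 318.9] [34.8 50. ] 9.29 zpct [0.1245 0.1282 0.131 ]
rim 4866 [0.5025 0.3161 0.0125] rect [496.9 301.9] [215.7 166. ] 12.28 zpct [0.0108 0.0126 0.0142]
```

View pics/wc.png

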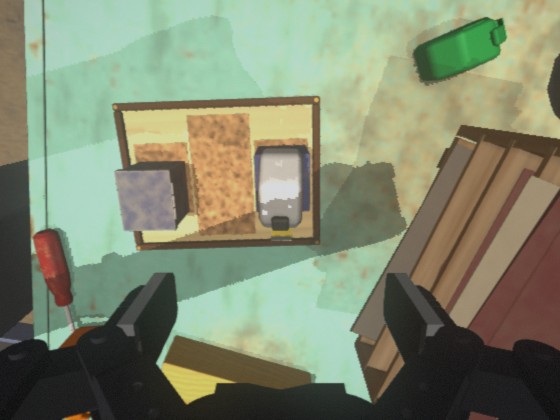

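View pics/tcc.png

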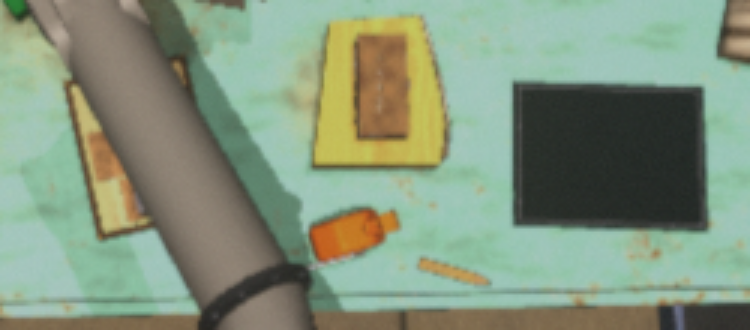

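```bash
python3 -c "
from plant import r
print(r.sign_off())"
```

```text
the job is handed in; nothing more can be done
None
```

I moved the tape measure, blue box and grey tin onto the mat, each directly on it. Then I laid the drill case on the slab and put the box, tin and tape back, in that order. I handed the job in at about 56 s.

- **Put back:** the last wrist view compares with the first as follows. The tape is again on the box, and heights match to within 0.1 mm.

| Thing | Shift from original (mm) | Turn from original |
|---|---|---|
| Box | 0.9 | about 0.3° |
| Tin | 1 | about 0.4° |
| Tape | 0.6 | 0.1° or less by its whole outline; about 1.5° by a noisier fit of its top edge alone |

- **Drill case:** it lies flat, with its length along the slab's grain and its top at about 90 mm. Its middle is less than 1 mm from the middle of the slab top I measured. If the +3.5 mm offset you gave counts from the middle of that measured outline, it is about 4 mm off.
- **Forces:** the highest contact reading in the moves was about 11 N. At hand-in the gripper was open and well above everything.
- **Disagreements:** the measured tool position differed from the commanded one by up to about 3 mm until the arm settled. The tape and tin each moved about 1 mm when first gripped, and I allowed for that when putting them back.

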